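# Stand furniture legs up in the cam clamp

## Robot

A 7-joint arm with a two-finger parallel gripper is mounted at the origin on a cart in front of the work surface, level with it; the furniture and walls round the work are solid. World frame = base frame: x ahead of the robot, y to its left, z up, the work surface at z = 0. Lengths are in m, angles in rad, forces in N, time in s.
With the tool pointing down it reaches from about 0.35 to 0.775 m from the base axis. Payload 3.1 kg.
Tool frame: the origin (TCP) lies at the very end of the fingers, on their centre line; the grasp point (between the pads) lies 19 mm behind it; z points along the fingers, y is the line along which they close (so a half turn about z gives the same grasp; the last joint's range is limited). The gripper opens to 85 mm and grips with 20 to 120 N. Pads are 22 mm wide; open, the fingers measure 114 mm over their backs; the gripper's body (76 mm by 85 mm) begins 54 mm behind the grasp point. The pads swing forward as they close: fully open they stand 13 mm farther back than shut.
Start: joints at [1.126, 0.311, 0.014, 1.512, -0.004, 1.319, -0.027], TCP at [0.216, -0.506, 0.231] pointing down, gripper open.
Joint ranges: [-2.7, 2.7], [-0.3, 1.91], [-1.27, 1.3], [0.12, 2.57], [-1.44, 4.58], [0.2, 2.03], [-3.05, 3.05]. Speed limits (rad/s): [2.79, 2.79, 3.14, 3.14, 3.14, 3.14, 3.14].

## Interface

Orientations are given as a rotation vector (axis times angle).
In Python, from cell import robot gives the robot as it stands.
- The arm moves only by the tool play_rows, never from a script. Its argument "rows" is one flat list of numbers, 4 for each row, row after row: the shift along the world's x, y, z in mm, then the turn about the world's z in rad. A call has 1 to 12 rows; each row is the pose to reach, as a shift and turn from the pose commanded when the call began; what a row does not reach only later rows make up. A row lasts 1/10 s, in which the tool goes at most 50 mm and 8.59 degrees, less where a joint would pass 70% of its speed; a pose out of reach is approached as far as the arm can. A call with a gripper value outside its range is refused whole. "grip" is the finger opening in mm, from 0 to 85.4, set as the call begins (left out, the last holds). The fingers move at their own pace and stop on an object; "newtons" is the grip in N (left out, the last holds). Time passes only in rows, so rows that repeat a pose let the fingers close. It gives the time, the measured TCP pose, the force, the opening and the grip force at its end, in the units of the state.
- robot.sense(): the state, without advancing time (a new reading comes with each control period).
- robot.snapshot(name): name is "scene" or "top" or "wrist"; returns the picture (400x640x3 uint8, blue, green, red); there is no depth.
- robot.camera_info(name): a dict with "vfov" (degrees; the focal length in pixels is half the picture's height over the tangent of half this angle, whatever the lens; pixels are square), "cx", "cy" (the principal point, pixels), "extrinsics" (4x4, takes a point from world to camera coordinates). Camera axes: x right, y up, looking along -z (the intrinsics and any distortion apply to the point x, -y, -z); pixel columns grow to the right and rows downward; lengths in m; the calibration is good to about 2 mm. A picture is of the moment at which its call begins: read the wrist's pose just before it. camera_info takes no time and is no camera call; for the wrist camera it gives the pose at the moment of the call.
- robot.hand_in(): hands the job in; it is judged then, once.
Trained networks look in the newest picture that a camera, given by its name, has taken for a name from the list of things; names that differ only in an ending like _2 or _b are one class to them, and where a whole thing is asked for, a point or a joint stands for the part that bears it (a point fixed in the world has none). Each returns a list of dicts, best first, with "conf" (0 to 1); they miss things now and then, are a little off and sometimes report something else, mostly with a low value. They report only what shows in the picture. A call takes as long as a camera call. They do not tell look-alikes from the thing itself.
- robot.search_frame(target, camera): "bbox" ([left, top, right, bottom] in pixels, round what is visible of it).
- robot.trace(target, camera): "mask" (400x640 bool, what is visible of it) and "bbox" ([left, top, right, bottom] in pixels, round what is visible of it).
- robot.place_of(target, camera): "pixel" ([row, column] in pixels: a listed point, or the origin of a listed thing).
The state is a dict: "t": time; "joint_positions": joint angles; "joint_vel": joint speeds; "tau": joint torques, N m; "tool_pos": TCP position; "tcp_rot": TCP orientation; "ft_force": force on the tool from outside, world axes, zero at the start; "ft_torque": the same for the moment, N m; "opening": opening from 0.0 (shut) to 1.0 (fully open); "finger_force": force on a finger pad.
Only numpy, scipy, OpenCV 4.12 (cv2) and the standard library are available. Lean on these libraries where they do the work, as an engineer would, in place of code of your own. Each camera call takes 0.05 s, during which the arm holds its last target. There are 200 camera calls.

## Task

Swing the cam lever of the leg clamp open, take every furniture leg out of the tray of odds and ends, tip each one up on its rubber foot on the bench or in the tray (do not upend a leg in the air) and stand it bored end up in a bay of the clamp, one leg to a bay. When all the legs there are stand in it, swing the lever fully home so that the jaw holds them upright and flat against the fence, ready to be fitted with hanger bolts; leave the odds and ends in the tray and the glue bottle where it stands.

Things in the scene. Friction and masses are not known exactly. Their poses are not given: they have to be found in the camera images.
- leg_a: one of two or three alike square furniture legs, pale wood, 40 x 40 x 165 mm, about 0.22 kg. Origin on its axis at mid length; x runs along the leg from the black rubber foot (x = -82.5 mm, pad 36 x 36 x 5 mm) to the top end with a brass-ringed bored hole (x = +82.5 mm). At the start it lies in the tray, top end pointing either way. None if this leg is absent
- leg_b: a second leg, same size and axes as leg_a; None if absent
- leg_c: a third leg, same size and axes as leg_a; None if absent
- leg_a_foot (a point): centre of the underside of leg_a's rubber foot
- leg_b_foot (a point): the same for leg_b
- leg_c_foot (a point): the same for leg_c
- tray: open wooden tray fixed to the bench, 290 (its x) x 280 (its y) x 22 mm high, rim 10 mm thick, floor 6 mm thick; origin at the centre of its underside. The legs lie roughly along its x, side by side about 92 mm apart; a square stick, a wood offcut and a bolt lie along its +x wall and stay there
- leg_clamp: clamp for legs, fixed to the bench; origin at its underside. Plywood base 12 mm thick, x = -175 to +60, y = -150 to +150 mm. Upright fence, top 110 mm above the bench, face at x = +20 mm looking to -x; dividers on it, 25 mm deep, top at 96 mm, leave three bays 46 mm wide centred at y = -80, 0, +80 mm. A leg flat against the fence has its axis at x = 0
- jaw_face (a point): middle of the cork face of the wooden jaw bar (260 mm long in the clamp's y, 16 to 96 mm above the bench), which the lever drives towards the fence: in the clamp's frame at x = -39 mm with the lever at 0, -19.5 mm at 2.13. Legs are let in from above, near x = -9 mm, with the lever open
- bay_0 (a point): on top of the clamp's base, where the axis of a leg pressed home in the bay at y = -80 mm stands
- bay_1 (a point): the same for the bay at y = 0
- bay_2 (a point): the same for the bay at y = +80 mm
- cam_lever (a joint): angle of the cam lever about a vertical axis, rad: 0 = open (handle 212 degrees counterclockwise from the clamp's +x), 2.13 = fully home at its stop (handle along the clamp's +y); it turns clockwise seen from above as it closes, stays where it is left and takes a few newtons at the knob
- lever_knob (a point): middle of the upright black knob at the end of the lever, a cylinder 24 mm across, from 50 to 110 mm above the bench (this point at 90 mm), on a 10 mm bar whose top is at 61 mm, 100 mm from the lever's axis
- cam_axis (a point): point on the vertical axis of the cam lever, at the height of lever_knob; at x = -102 mm, y = 0 in the clamp's frame
- glue_bottle: wood glue bottle standing on the bench, 48 x 62 x 202 mm, origin at the centre of its underside; a bystander
- dowel: square beech stick 16 x 170 x 16 mm lying in the tray along its y; not to be loaded
- wood_offcut: wood offcut 36 x 55 x 36 mm in the tray; not to be loaded
- hex_bolt: large bolt 24 x 70 x 27 mm in the tray; not to be loaded
There are look-alikes about, which are no part of the job. Leave any blue look-alike of the leg_a alone.

How it is judged:
By the outcome, as a careful person would: the job done as asked, in the order asked, and still so for the second after the job is handed in, with the robot touching nothing.
Of leg_a, leg_b, leg_c only 2 to 3 are there at a start; the rules pass over those that are not, and their reading is None.
At some moment in a run one of leg_a, leg_b, leg_c may be knocked a few centimetres aside while the robot is not near it.
Once in a run the grip may slacken for a moment while it holds something.
It also fails if it takes over 210 s, if anything falls off the work surface, if the arm or the gripper's body presses on something with over 40 N, if the wrist force passes 120 N, or if a joint passes its speed limit or range.

## Working session

There is one attempt and no reset: what is moved stays moved. The work goes in short steps, Python scripts to look and compute and a tool call to move; the robot and the scene stay as the last step left them, time stands still between calls to the robot, and variables do not carry over. Pictures are saved under pics/ and viewed, at most 14 in all, crops included, and the job is handed in when it is done.

Besides the shell and the picture viewer there is one more tool, called after ">>>" as name(argument=value, ...) on one line, values as JSON. play_rows: Moves the arm, as the interface text tells. Its arguments: {"type":"object","properties":{"rows":{"type":"array"},"grip":{"type":"number"},"newtons":{"type":"number"}},"required":["rows"]}

```bash
ls; mkdir -p pics
cat > h.py <<'E'
import numpy as np, cv2
from cell import robot
def ray(info,row,col):
    f=200/np.tan(np.radians(info['vfov'])/2)
    d=np.array([(col-info['cx'])/f,-(row-info['cy'])/f,-1.])
    E=np.array(info['extrinsics']);R=E[:3,:3];t=E[:3,3]
    return -R.T@t, R.T@d
def at(info,row,col,z):
    o,d=ray(info,row,col); return o+d*(z-o[2])/d[2]
def px(info,p):
    f=200/np.tan(np.radians(info['vfov'])/2)
    E=np.array(info['extrinsics']);c=E[:3,:3]@np.array(p)+E[:3,3]
    return np.array([info['cy']-f*c[1]/-c[2], info['cx']+f*c[0]/-c[2]])
E
python3 - <<'E'
from h import *
np.set_printoptions(precision=3,suppress=True)
for n in('scene','top'):
    cv2.imwrite(f'pics/{n}0.png',robot.snapshot(n))
    i=robot.camera_info(n);print(n,{k:v for k,v in i.items() if k!='extrinsics'},np.array(i['extrinsics']))
    for t in('leg_a','tray','leg_clamp','lever_knob','glue_bottle'):
        for r in robot.search_frame(t,n)[:6]: print(t,round(r['conf'],2),np.round(r['bbox']))
s=robot.sense();print(s['t'],s['tool_pos'],s['tcp_rot'])
E
```

```text
pics
scene {'vfov': 54.36996032562257, 'cx': 322.89012233053364, 'cy': 198.38615023196468} [[ 0.45  -0.893  0.002 -0.412]
 [ 0.345  0.176  0.922 -0.237]
 [-0.824 -0.414  0.387 -0.997]
 [ 0.     0.     0.     1.   ]]
leg_a 0.74 [376. 226. 399. 258.]
leg_a 0.73 [455. 260. 527. 286.]
leg_a 0.64 [341. 218. 368. 253.]
leg_clamp 0.66 [178. 162. 271. 219.]
leg_clamp 0.41 [182. 179. 225. 199.]
lever_knob 0.85 [183. 185. 222. 199.]
glue_bottle 0.84 [268. 144. 289. 192.]
top {'vfov': 47.084926059415295, 'cx': 313.1729632004961, 'cy': 201.04556657764547} [[-0.014 -1.     0.002 -0.204]
 [ 0.982 -0.013  0.188 -0.571]
 [-0.188  0.005  0.982 -1.851]
 [ 0.     0.     0.     1.   ]]
leg_a 0.95 [419. 224. 464. 241.]
leg_a 0.58 [365. 205. 379. 250.]
tray 0.95 [308. 179. 385. 256.]
leg_clamp 0.7 [163. 176. 242. 240.]
glue_bottle 0.78 [227. 151. 239. 174.]
0.6 [ 0.216 -0.506  0.231] [3.078 0.629 0.   ]
```

Run:
```python
import cv2,numpy as np
a=cv2.imread('pics/scene0.png')[130:310,160:560];b=cv2.imread('pics/top0.png')[140:270,140:480]
a=cv2.resize(a,(800,360),interpolation=cv2.INTER_CUBIC);b=cv2.resize(b,(628,240),interpolation=cv2.INTER_CUBIC)
cv2.imwrite('pics/c0.png',a)
b=cv2.imread('pics/top0.png')[145:265,150:480];cv2.imwrite('pics/c1.png',cv2.resize(b,(792,288),interpolation=cv2.INTER_CUBIC))
```

```text
(no output)
```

View pics/c0.png

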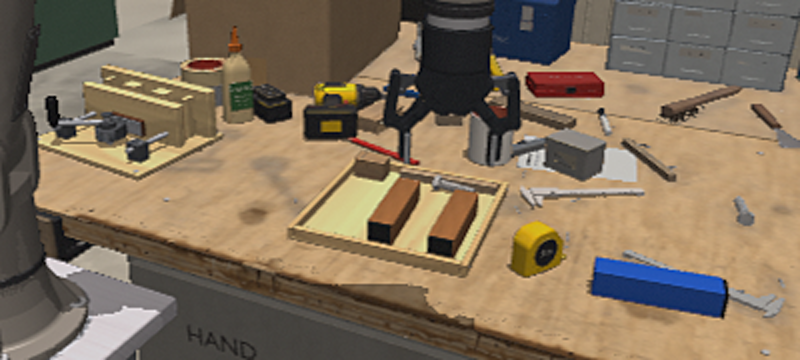

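View pics/c1.png

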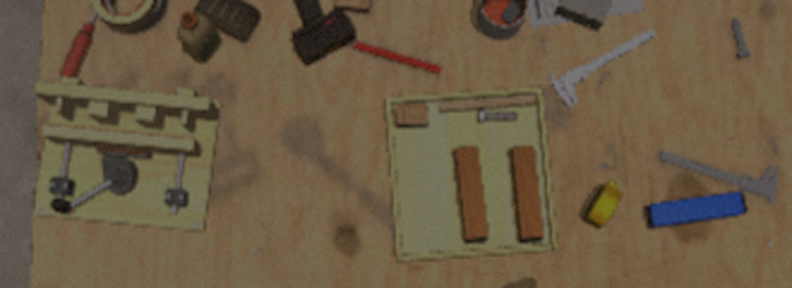

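Two brown legs lie in the tray (top view about rows 205–250, columns 345 and 370). Both have their dark feet towards the robot. The blue bar at (row 232, column 440) is the look-alike, and the dowel, offcut and bolt lie along the far wall. The third tray slot is empty, and the lever is partly closed. Next I'll measure positions.

Run:
```python
from h import *
np.set_printoptions(precision=3,suppress=True)
for n in('top','scene'):
    robot.snapshot(n);i=robot.camera_info(n)
    print(n,'cam at',ray(i,0,0)[0])
    for t,z in(('lever_knob',.09),('cam_axis',.09),('jaw_face',.056),('bay_0',.012),('bay_1',.012),('bay_2',.012),('leg_a_foot',.026),('leg_a',.026),('tray',0),('leg_clamp',0),('glue_bottle',0)):
        for r in robot.place_of(t,n)[:3]: print(t,round(r['conf'],2),np.round(r['pixel'],1),at(i,*r['pixel'],z))
    for r in robot.trace('leg_a',n)[:4]:
        m=r['mask'].astype(np.uint8);c,_=cv2.findContours(m,0,2);c=max(c,key=cv2.contourArea)
        b=cv2.boxPoints(cv2.minAreaRect(c))
        print('leg',round(r['conf'],2),[at(i,p[1],p[0],.046)[:2].round(3).tolist() for p in b])
    for r in robot.trace('tray',n)[:1]:
        m=r['mask'].astype(np.uint8);c,_=cv2.findContours(m,0,2);c=cv2.convexHull(max(c,key=cv2.contourArea))
        b=cv2.boxPoints(cv2.minAreaRect(c))
        print('tray',round(r['conf'],2),[at(i,p[1],p[0],.022)[:2].round(3).tolist() for p in b])
s=robot.sense();print(s['t'])
```

```text
top cam at [ 0.21  -0.203  1.926]
lever_knob 0.74 [230.3 173.7] [0.449 0.35  0.09 ]
cam_axis 0.71 [216.8 197. ] [0.503 0.258 0.09 ]
jaw_face 0.59 [203.7 200.8] [0.563 0.253 0.056]
jaw_face 0.53 [193.8 359.2] [ 0.596 -0.404  0.056]
jaw_face 0.29 [162.4 235.6] [0.738 0.112 0.056]
bay_0 0.89 [195.8 202.1] [0.605 0.259 0.012]
bay_0 0.61 [198.1 223.5] [0.594 0.168 0.012]
bay_0 0.59 [192.9 185. ] [0.619 0.333 0.012]
bay_1 0.89 [195.8 202.1] [0.605 0.259 0.012]
bay_1 0.61 [198.1 223.5] [0.594 0.168 0.012]
bay_1 0.59 [192.9 185. ] [0.619 0.333 0.012]
bay_2 0.89 [195.8 202.1] [0.605 0.259 0.012]
bay_2 0.61 [198.1 223.5] [0.594 0.168 0.012]
bay_2 0.59 [192.9 185. ] [0.619 0.333 0.012]
leg_a_foot 0.86 [227.8 456.2] [ 0.452 -0.807  0.026]
leg_a_foot 0.7 [243.  348.3] [ 0.395 -0.355  0.026]
leg_a 0.96 [226.4 348.3] [ 0.464 -0.357  0.026]
leg_a 0.8 [232.4 438.1] [ 0.434 -0.73   0.026]
tray 0.64 [214.9 342.1] [ 0.517 -0.334  0.   ]
leg_clamp 0.73 [195.3 205.4] [0.61  0.248 0.   ]
glue_bottle 0.84 [163.7 234.1] [0.748 0.128 0.   ]
leg 0.96 [[0.441, -0.644], [0.463, -0.815], [0.422, -0.818], [0.4, -0
[... 853 characters left out ...]
 0.61 [245.8 349.4] [ 0.388 -0.354  0.026]
leg_a 0.77 [242.6 388.8] [ 0.46  -0.453  0.026]
leg_a 0.67 [272.2 490.8] [ 0.429 -0.744  0.026]
leg_a 0.55 [233.2 354.3] [ 0.469 -0.337  0.026]
tray 0.77 [237.8 363.5] [ 0.499 -0.358  0.   ]
leg_clamp 0.93 [195.7 234. ] [0.594 0.243 0.   ]
glue_bottle 0.66 [191.7 280.4] [0.717 0.098 0.   ]
glue_bottle 0.18 [189.9 220.7] [0.62  0.334 0.   ]
leg 0.84 [[0.339, -0.437], [0.555, -0.412], [0.525, -0.472], [0.321, -0.487]]
leg 0.61 [[0.341, -0.343], [0.554, -0.32], [0.513, -0.381], [0.314, -0.395]]
leg 0.55 [[0.323, -0.662], [0.434, -0.653], [0.455, -0.824], [0.348, -0.818]]
tray 0.96 [[0.317, -0.233], [0.665, -0.084], [0.646, -0.482], [0.335, -0.532]]
2.0
```

>>> play_rows(rows=[40,20,20,-0.05,80,40,40,-0.1,120,60,60,-0.15,160,80,80,-0.2,200,100,90,-0.26,230,120,90,-0.32,230,120,90,-0.32,230,120,90,-0.32], grip=85)

```text
t: 2.8
tool_pos: [0.4463, -0.3852, 0.321]
tcp_rot: [-3.139, -0.135, 0.001]
ft_force: [-0.7, -0.9, -0.2]
opening: 0.995
finger_force: 0.0
```

Run:
```python
from h import *
np.set_printoptions(precision=3,suppress=True)
s=robot.sense();print(s['t'],s['tool_pos'],s['tcp_rot'],s['joint_positions'])
n='wrist';i=robot.camera_info(n);cv2.imwrite('pics/w1.png',robot.snapshot(n))
print('cam',ray(i,0,0)[0],i['vfov'])
for t,z in(('leg_a_foot',.026),('leg_a',.046),('tray',0)):
    for r in robot.place_of(t,n)[:3]: print(t,round(r['conf'],2),np.round(r['pixel'],1),at(i,*r['pixel'],z))
for t,z in(('leg_a',.046),('tray',.022)):
  for r in robot.trace(t,n)[:4]:
    m=r['mask'].astype(np.uint8);c,_=cv2.findContours(m,0,2);c=cv2.convexHull(max(c,key=cv2.contourArea))
    b=cv2.boxPoints(cv2.minAreaRect(c))
    print(t,round(r['conf'],2),b.round().tolist(),[at(i,p[1],p[0],z)[:2].round(3).tolist() for p in b])
```

```text
2.8 [ 0.446 -0.385  0.321] [-3.139 -0.135  0.001] [ 0.72   0.373 -0.056  1.21   0.021  1.561 -0.817]
cam [ 0.52  -0.377  0.464] 68.62249079236088
leg_a_foot 0.82 [201.7 300. ] [ 0.385 -0.354  0.026]
leg_a_foot 0.66 [189.2 599.8] [ 0.444 -0.813  0.026]
leg_a 0.79 [156.8 362.8] [ 0.465 -0.44   0.046]
leg_a 0.67 [149.5 299.1] [ 0.468 -0.349  0.046]
leg_a 0.59 [189.5 547.8] [ 0.441 -0.717  0.046]
tray 0.57 [121.8 298.9] [ 0.504 -0.343  0.   ]
leg_a 0.86 [[280.0, 89.0], [310.0, 88.0], [314.0, 205.0], [283.0, 206.0]] [[0.545, -0.318], [0.55, -0.358], [0.388, -0.376], [0.382, -0.331]]
leg_a 0.79 [[485.0, 177.0], [612.0, 172.0], [613.0, 204.0], [486.0, 209.0]] [[0.452, -0.62], [0.475, -0.8], [0.428, -0.82], [0.404, -0.634]]
leg_a 0.61 [[343.0, 211.0], [351.0, 94.0], [382.0, 96.0], [374.0, 213.0]] [[0.382, -0.42], [0.547, -0.413], [0.548, -0.455], [0.383, -0.468]]
tray 0.93 [[188.0, 211.0], [195.0, 4.0], [405.0, 10.0], [399.0, 218.0]] [[0.352, -0.178], [0.642, -0.2], [0.658, -0.475], [0.369, -0.513]]
```

View pics/w1.png

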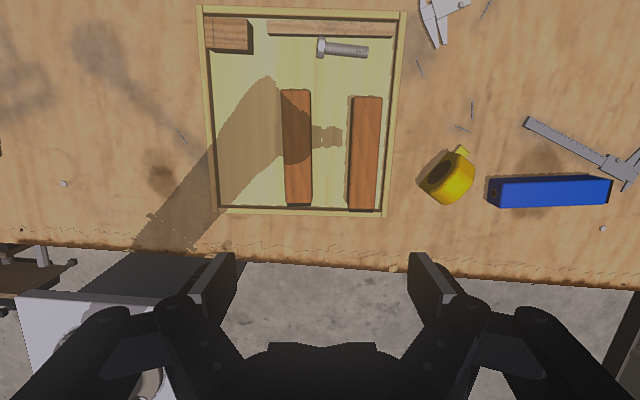

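The picture shows two brown legs in the tray, at columns 297 and 362 and rows 90–210, with their feet at the lower (near) ends. The stick, offcut and bolt lie along the far wall, and the blue look-alike is outside at (190, 550). I'll go to the clamp now.

>>> play_rows(rows=[-5,50,0,0,-10,100,0,0,-20,150,0,-0.02,-30,200,0,-0.04,-40,250,0,-0.06,-40,300,0,-0.08,-40,350,0,-0.1,-50,400,0,-0.12,-60,450,0,-0.14,-70,500,0,-0.16,-80,550,0,-0.16,-80,600,0,-0.16])

```text
t: 4.3
tool_pos: [0.3648, 0.208, 0.322]
tcp_rot: [3.138, -0.124, 0.004]
ft_force: [0.7, 0.0, 0.5]
opening: 0.996
finger_force: 0.0
```

>>> play_rows(rows=[0,40,0,0,0,40,0,0,0,40,0,0])

```text
t: 4.6
tool_pos: [0.3657, 0.2469, 0.3212]
tcp_rot: [3.139, -0.119, -0.0]
ft_force: [0.5, -0.8, -0.4]
opening: 0.994
finger_force: 0.0
```

Run:
```python
from h import *
np.set_printoptions(precision=3,suppress=True)
s=robot.sense();print(s['t'],s['tool_pos'],s['tcp_rot'],s['joint_positions'])
n='wrist';i=robot.camera_info(n);cv2.imwrite('pics/w2.png',robot.snapshot(n))
print('cam',ray(i,0,0)[0])
for t,z in(('lever_knob',.09),('cam_axis',.09),('jaw_face',.056),('bay_1',.012),('leg_clamp',0)):
    for r in robot.place_of(t,n)[:3]: print(t,round(r['conf'],2),np.round(r['pixel'],1),at(i,*r['pixel'],z))
for r in robot.trace('lever_knob',n)[:2]:print(r['conf'],r['bbox'])
```

```text
4.6 [0.366 0.247 0.321] [ 3.139 -0.119 -0.   ] [ 0.006  0.09  -0.689  1.585  0.057  1.488 -2.333]
cam [0.44  0.243 0.464]
lever_knob 0.57 [113.4 237.7] [0.447 0.346 0.09 ]
cam_axis 0.84 [ 59.4 305.1] [0.5   0.258 0.09 ]
jaw_face 0.92 [  0.  305.1] [0.571 0.253 0.056]
0.72 [227.2, 31.1, 325.3, 121.3]
```

View pics/w2.png

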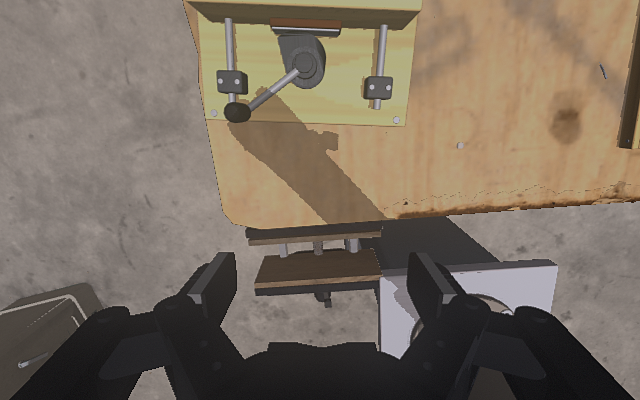

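The knob is at (row 111, column 238), the cam axis at (59, 305), and the near edge of the clamp base at rows 118–126. That puts the clamp yaw near -0.115. Grip the knob next.

>>> play_rows(rows=[30,35,0,0,60,70,0,0,80,98,-40,0,80,98,-90,0,80,98,-130,0,80,98,-160,0,80,98,-190,0,80,98,-220,0,80,98,-242,0,80,98,-242,0,80,98,-242,0])

```text
t: 6.05
tool_pos: [0.4462, 0.3446, 0.0796]
tcp_rot: [3.139, -0.122, 0.0]
ft_force: [0.7, -0.4, 1.0]
opening: 0.997
finger_force: 0.0
```

Run:
```python
from h import *
s=robot.sense();print(s['tool_pos'],s['ft_force'])
cv2.imwrite('pics/w3.png',robot.snapshot('wrist'))
```

```text
[0.44622424 0.34459999 0.0796283 ] [ 0.68280453 -0.42134663  0.96124026]
```

View pics/w3.png

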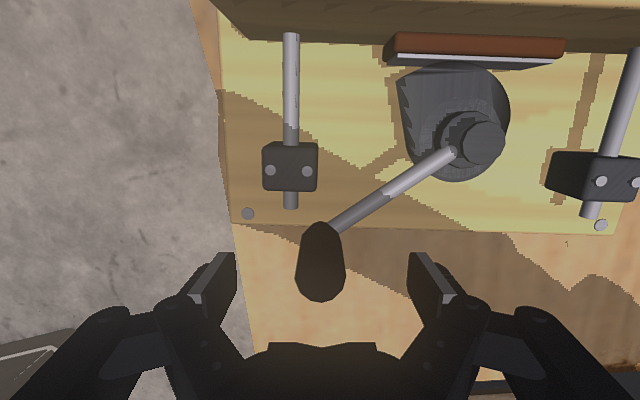

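The knob stands between the open fingers (columns 297–345, rows 222–300). Grip it.

>>> play_rows(rows=[0,0,0,0,0,0,0,0,0,0,0,0,0,0,0,0,0,0,0,0,0,0,0,0,0,0,0,0], grip=15, newtons=35)

```text
t: 6.8
tool_pos: [0.446, 0.3453, 0.0798]
tcp_rot: [-3.139, 0.121, -0.001]
ft_force: [-0.2, -0.4, 2.3]
opening: 0.269
finger_force: 34.4
```

>>> play_rows(rows=[-11,-10,0,0,-23,-22,0,0,-33,-37,0,0,-41,-53,0,0,-45,-70,0,0,-47,-87,0,0,-45,-105,0,0,-41,-122,0,0,-36,-133,0,0,-36,-133,0,0])

```text
t: 7.8
tool_pos: [0.3914, 0.217, 0.0791]
tcp_rot: [3.138, -0.11, -0.048]
ft_force: [-34.9, 6.3, 29.6]
opening: 0.202
finger_force: 37.7
```

Run:
```python
from h import *
np.set_printoptions(precision=3,suppress=True)
s=robot.sense();print(s['tool_pos'],s['ft_force'])
n='top';i=robot.camera_info(n);cv2.imwrite('pics/t4.png',robot.snapshot(n))
n='wrist';i=robot.camera_info(n);cv2.imwrite('pics/w4.png',robot.snapshot(n))
for t,z in(('lever_knob',.09),('cam_axis',.09),('jaw_face',.056)):
    for r in robot.place_of(t,n)[:3]: print(t,round(r['conf'],2),np.round(r['pixel'],1),at(i,*r['pixel'],z))
```

```text
[0.391 0.217 0.079] [-34.886   6.293  29.634]
lever_knob 0.55 [237.7 323.7] [0.407 0.217 0.09 ]
cam_axis 0.61 [ 34.2 194.7] [0.498 0.261 0.09 ]
```

View pics/w4.png

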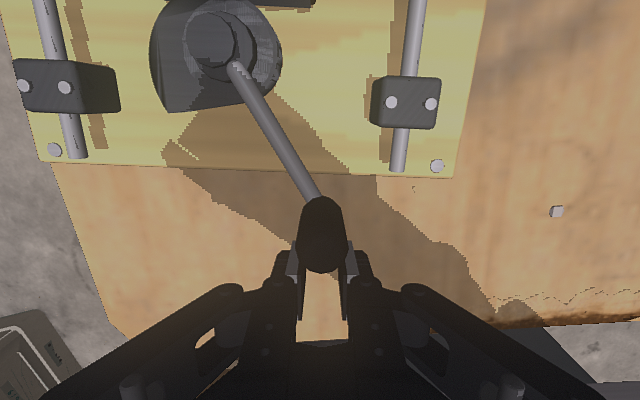

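The lever is nearly open, but the knob has slipped towards the pads' edge. Release and recheck.

>>> play_rows(rows=[-20,3,0,0,-20,3,0,0,-20,3,0,0,-20,3,0,0,-10,3,0,0,0,3,0,0,0,3,0,0,0,3,0,0], grip=60)

```text
t: 8.85
tool_pos: [0.4104, 0.2148, 0.0791]
tcp_rot: [-3.139, 0.123, 0.001]
ft_force: [0.1, -0.2, 0.1]
opening: 0.704
finger_force: 0.0
```

Run:
```python
from h import *
np.set_printoptions(precision=3,suppress=True)
s=robot.sense();print(s['tool_pos'],s['ft_force'],s['tcp_rot'],s['joint_positions'])
n='wrist';i=robot.camera_info(n);cv2.imwrite('pics/w5.png',robot.snapshot(n))
for t,z in(('lever_knob',.09),('cam_axis',.09),('jaw_face',.056)):
    for r in robot.place_of(t,n)[:3]: print(t,round(r['conf'],2),np.round(r['pixel'],1),at(i,*r['pixel'],z))
for p in((.41,.215,.11),(.41,.215,.05),(.5,.258,.061)):print(px(i,p))
```

```text
[0.41  0.215 0.079] [ 0.145 -0.246  0.14 ] [-3.139  0.123  0.001] [ 0.042  0.37  -0.687  1.93   0.287  0.94  -2.433]
lever_knob 0.71 [271.  321.5] [0.408 0.217 0.09 ]
cam_axis 0.92 [ 84.5 198.4] [0.5   0.262 0.09 ]
[289.576 325.927]
[235.023 324.746]
[ 88.459 228.2  ]
```

View pics/w5.png

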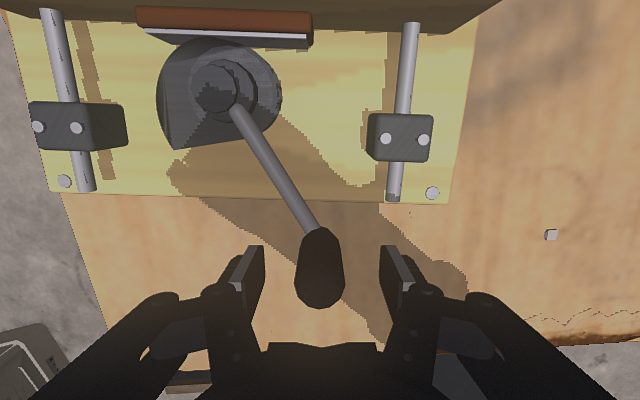

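The knob is at about (.410, .218), close to the open stop. I'll nudge it onto the stop to be sure.

>>> play_rows(rows=[0,0,0,0,0,0,0,0,0,0,0,0,0,0,0,0,2,-4,0,0,4,-9,0,0,4,-9,0,0], grip=15, newtons=40)

```text
t: 9.75
tool_pos: [0.4098, 0.2158, 0.0797]
tcp_rot: [-3.125, 0.111, 0.006]
ft_force: [-5.3, 19.2, -5.0]
opening: 0.27
finger_force: 40.3
```

The stop is reached (19 N of resistance). Release, rise and go to leg 1.

>>> play_rows(rows=[-4,9,0,0,-4,9,0,0,-4,9,0,0,-4,9,50,0,-4,9,100,0,-4,-20,150,0,0,-70,190,0.03,10,-120,190,0.06,20,-170,190,0.1,30,-220,190,0.13,50,-270,190,0.164,60,-320,190,0.164], grip=80)

```text
t: 10.95
tool_pos: [0.4678, -0.094, 0.2697]
tcp_rot: [3.137, 0.133, 0.001]
ft_force: [0.6, 0.9, 0.5]
opening: 0.939
finger_force: 0.0
```

>>> play_rows(rows=[10,-50,0,0,20,-95,0,0,30,-140,0,0,40,-185,0,0,45,-210,-20,0,48,-227,-60,0,48,-227,-90,0,48,-227,-90,0,48,-227,-90,0])

```text
t: 11.85
tool_pos: [0.5153, -0.3177, 0.1795]
tcp_rot: [-3.139, -0.135, 0.002]
ft_force: [0.3, 0.4, -0.1]
opening: 0.938
finger_force: 0.0
```

Run:
```python
from h import *
np.set_printoptions(precision=3,suppress=True)
s=robot.sense();print(s['t'],s['tool_pos'],s['tcp_rot'],s['joint_positions'])
n='wrist';i=robot.camera_info(n);im=robot.snapshot(n)
for t,z in(('leg_a_foot',.026),('leg_a',.046)):
    for r in robot.place_of(t,n)[:3]: print(t,round(r['conf'],2),np.round(r['pixel'],1),at(i,*r['pixel'],z))
for r in robot.trace('leg_a',n)[:4]:
    m=r['mask'].astype(np.uint8);c,_=cv2.findContours(m,0,2);c=cv2.convexHull(max(c,key=cv2.contourArea))
    b=cv2.boxPoints(cv2.minAreaRect(c))
    print(round(r['conf'],2),b.round().tolist(),[at(i,p[1],p[0],.046)[:2].round(3).tolist() for p in b])
cv2.imwrite('pics/w6.png',im)
```

```text
11.85 [ 0.515 -0.318  0.179] [-3.139 -0.135  0.002] [ 0.775  0.484 -0.373  1.421  0.179  1.271 -1.097]
leg_a_foot 0.77 [302.1 344.3] [ 0.378 -0.354  0.026]
leg_a 0.66 [243.  434.6] [ 0.471 -0.436  0.046]
0.97 [[588.0, 261.0], [639.0, 261.0], [639.0, 308.0], [588.0, 308.0]] [[0.464, -0.6], [0.469, -0.653], [0.413, -0.676], [0.408, -0.62]]
0.71 [[400.0, 271.0], [419.0, 159.0], [471.0, 168.0], [452.0, 279.0]] [[0.436, -0.406], [0.555, -0.404], [0.551, -0.455], [0.431, -0.463]]
0.6 [[326.0, 155.0], [368.0, 155.0], [369.0, 308.0], [327.0, 308.0]] [[0.551, -0.316], [0.555, -0.356], [0.387, -0.379], [0.383, -0.333]]
```

View pics/w6.png

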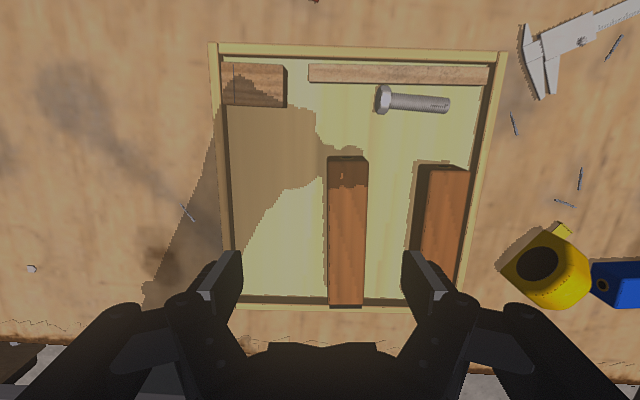

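Leg 1's top end is at (row 155, column 348) and its foot at row 306. Leg 2 is at column 440. Descend on leg 1, 27 mm from its top end.

>>> play_rows(rows=[10,-21,-30,0.01,10,-21,-80,0.01,10,-21,-120,0.01,10,-21,-150,0.01,10,-21,-169,0.01,10,-21,-169,0.01,10,-21,-169,0.01], grip=62)

```text
t: 12.75
tool_pos: [0.5271, -0.3385, 0.0118]
tcp_rot: [3.137, 0.153, 0.003]
ft_force: [1.1, -0.3, 0.3]
opening: 0.723
finger_force: 0.0
```

>>> play_rows(rows=[0,0,0,0,0,0,0,0,0,0,0,0,0,0,0,0,0,0,0,0], grip=30, newtons=30)

```text
t: 13.25
tool_pos: [0.5281, -0.3396, 0.0131]
tcp_rot: [3.134, 0.152, 0.007]
ft_force: [0.5, -0.7, 6.4]
opening: 0.462
finger_force: 32.2
```

Leg 1 is gripped (39.5 mm). Its foot is close to the near rim, so I'll tilt it about 30° on its foot, shift it away from the rim, then finish tipping.

>>> play_rows(rows=[-3,0,12,0,-7,0,24,0,-12,-1,36,0,-17,-1,47,0,-25,-2,58,0,-32,-3,67,0,-20,-2,70,0,0,0,71,0,20,2,71,0,28,2,68,0,28,2,66,0,28,2,66,0])

```text
t: 14.45
tool_pos: [0.5521, -0.3364, 0.0752]
tcp_rot: [-3.137, -0.151, 0.005]
ft_force: [-1.1, 0.1, -2.4]
opening: 0.459
finger_force: 31.2
```

Run:
```python
from h import *
np.set_printoptions(precision=3,suppress=True)
s=robot.sense();print(s['t'],s['tool_pos'],s['tcp_rot'],s['ft_force'],s['opening'])
a=robot.snapshot('scene')[150:290,290:470];b=robot.snapshot('wrist')[100:400,100:500]
cv2.imwrite('pics/m7.png',np.hstack([cv2.resize(a,(386,300),interpolation=cv2.INTER_CUBIC),b]))
```

```text
14.45 [ 0.552 -0.336  0.075] [-3.137 -0.151  0.005] [-1.143  0.068 -2.362] 0.45932659794522024
```

View pics/m7.png

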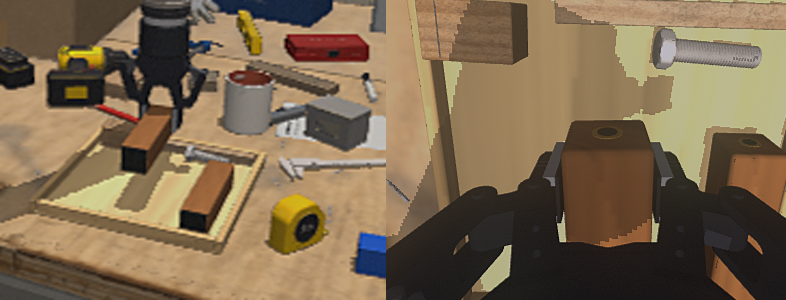

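The leg is held off the floor, so I need its actual tilt. I'll estimate the foot position from the scene view.

Run:
```python
from h import *
np.set_printoptions(precision=3,suppress=True)
i=robot.camera_info('scene')
# foot face centre approx in crop (132,160), bottom-left corner (122,167), ; scale 180/386,140/300
for u,v in((122,168),(145,172),(122,150),(145,153)):
    r,c=150+v*140/300,290+u*180/386
    for y in(-.33,-.35,-.37):
        o,d=ray(i,r,c);print((u,v),y,o+d*(y-o[1])/d[1])
w=robot.camera_info('wrist')
g=np.array([.552,-.336,.096])
for th in(0,10,20,30,40):
    t=np.radians(th);print(th,px(w,g+.024*np.array([np.cos(t),.08,np.sin(t)])),px(w,g+.024*np.array([np.cos(t),.08,np.sin(t)])+.02*np.array([-np.sin(t),0,np.cos(t)])))
```

```text
(122, 168) -0.33 [ 0.423 -0.33   0.062]
(122, 168) -0.35 [ 0.376 -0.35   0.089]
(122, 168) -0.37 [ 0.328 -0.37   0.115]
(145, 172) -0.33 [ 0.515 -0.33   0.013]
(145, 172) -0.35 [ 0.463 -0.35   0.042]
(145, 172) -0.37 [ 0.41  -0.37   0.071]
(122, 150) -0.33 [ 0.421 -0.33   0.091]
(122, 150) -0.35 [ 0.374 -0.35   0.117]
(122, 150) -0.37 [ 0.326 -0.37   0.142]
(145, 153) -0.33 [ 0.511 -0.33   0.047]
(145, 153) -0.35 [ 0.459 -0.35   0.075]
(145, 153) -0.37 [ 0.407 -0.37   0.102]
0 [229.615 325.02 ] [249.525 325.529]
10 [234.041 325.032] [263.353 324.644]
20 [240.167 324.877] [278.235 323.547]
30 [247.888 324.545] [293.389 322.289]
40 [256.992 324.04 ] [307.966 320.936]
```

The leg stayed horizontal, because pad friction at 30 N holds it. I'll lower it to just above the floor and ease the grip to 20 N to see whether it hinges.

>>> play_rows(rows=[-5,0,-20,0,-5,0,-40,0,-5,0,-46,0,-5,0,-46,0,-5,0,-46,0,-5,0,-46,0], newtons=20)

```text
t: 15.15
tool_pos: [0.55, -0.3367, 0.0317]
tcp_rot: [3.136, 0.152, 0.004]
ft_force: [0.2, 0.2, -1.7]
opening: 0.469
finger_force: 31.1
```

```bash
cat >> h.py <<'E'
def tilt(y=-.337):
    "ring row -> tilt, and its print"
    w=robot.camera_info('wrist');im=robot.snapshot('wrist');s=robot.sense()
    print(s['t'],np.round(s['tool_pos'],4),np.round(s['ft_force'],1),round(s['opening']*85.4,1),round(s['finger_force'],1))
    return im,w,s
E
python3 - <<'E'
from h import *
im,w,s=tilt();cv2.imwrite('pics/w8.png',im)
c=im[190:270,260:390]
hsv=cv2.cvtColor(c,cv2.COLOR_BGR2HSV)
g=cv2.cvtColor(c,cv2.COLOR_BGR2GRAY);print(np.round(g[:,55:70].mean(1)[::2]).astype(int))
E
```

```text
15.2 [ 0.5499 -0.3366  0.0316] [ 0.3 -0.8 -2.8] 39.8 31.1
[126 126 126 126 126 126 125 125 125 125 125 125 125 125 126  73  55  57
  63  48  44  43  43  64  85  54  55  54  53  53  62  72  74  76  77  77
  77  77  76  76]
```

>>> play_rows(rows=[0,0,0,0,0,0,0,0,0,0,0,0,0,0,0,0], grip=30, newtons=20)

```text
t: 15.6
tool_pos: [0.549, -0.3362, 0.0303]
tcp_rot: [3.138, 0.152, -0.0]
ft_force: [1.2, -0.4, -3.3]
opening: 0.463
finger_force: 31.1
```

Run:
```python
from h import *
im,w,s=tilt()
g=cv2.cvtColor(im,cv2.COLOR_BGR2GRAY);print(np.round(g[190:300,315:330].mean(1)[::2]).astype(int))
```

```text
15.65 [ 0.5489 -0.3362  0.0303] [-0.1  0.7 -2.3] 39.6 31.1
[126 127 126 126 126 126 126 126 126 126 125 126 126 125 127  74  55  57
  63  48  44  44  43  64  86  54  55  54  54  53  63  73  74  76  78  77
  77  77  77  76  76  76  76  76  75  76  76  76  76  76  76  75  75  75
  75]
```

Holding doesn't ease the force. I'll set the leg down and regrip only a small corner of its top end, so that it hinges easily under its own weight.

>>> play_rows(rows=[0,0,-10,0,0,0,-17,0,0,0,-17,0])

```text
t: 15.95
tool_pos: [0.5488, -0.3361, 0.0128]
tcp_rot: [-3.138, -0.153, 0.001]
ft_force: [-0.5, 0.7, -0.2]
opening: 0.466
finger_force: 30.3
```

>>> play_rows(rows=[0,0,0,0,0,0,0,0,0,0,0,0,8,1,15,0,18,2,28,0,28,3,28,0,28,3,28,0], grip=56)

```text
t: 16.65
tool_pos: [0.5789, -0.3321, 0.0414]
tcp_rot: [-3.137, -0.155, -0.003]
ft_force: [0.3, 1.0, 0.4]
opening: 0.656
finger_force: 0.0
```

>>> play_rows(rows=[0,0,0,0,0,0,0,0,0,0,0,0,0,0,0,0,0,0,0,0], grip=34, newtons=20)

```text
t: 17.15
tool_pos: [0.5761, -0.3332, 0.0407]
tcp_rot: [-3.138, -0.151, 0.002]
ft_force: [-0.9, 0.9, -1.2]
opening: 0.428
finger_force: 20.1
```

Run:
```python
from h import *
im,w,s=tilt()
cv2.imwrite('pics/w9.png',im[120:360,200:440])
```

```text
17.2 [ 0.5761 -0.3333  0.0407] [-0.7  0.3 -1.5] 36.1 20.1
```

View pics/w9.png

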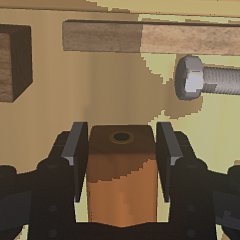

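>>> play_rows(rows=[0,0,6,0,0,0,12,0,-1,0,18,0,-2,0,24,0,-3,0,30,0,-3,0,30,0])

```text
t: 17.8
tool_pos: [0.5747, -0.3336, 0.0728]
tcp_rot: [3.137, 0.152, 0.004]
ft_force: [0.8, -0.3, -0.6]
opening: 0.423
finger_force: 21.1
```

Run:
```python
from h import *
im,w,s=tilt();b=im[100:400,100:500]
a=robot.snapshot('scene')[150:290,290:470]
cv2.imwrite('pics/m10.png',np.hstack([cv2.resize(a,(386,300),interpolation=cv2.INTER_CUBIC),b]))
```

```text
17.85 [ 0.5748 -0.3334  0.0723] [ 1.2 -0.4 -1.1] 36.1 21.4
```

View pics/m10.png

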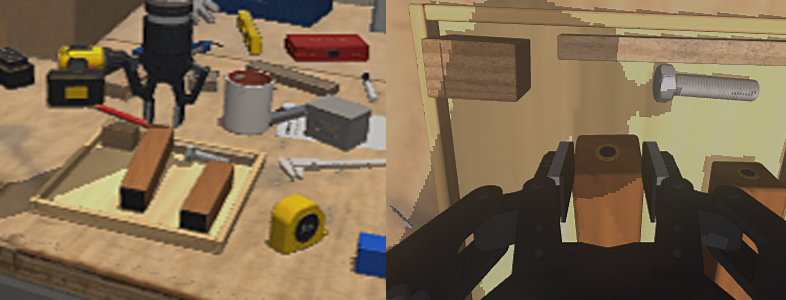

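It hinges now: the foot is on the tray floor, the top is raised, and only part of the weight is on the grip. Continue the arc.

>>> play_rows(rows=[-9,-1,12,0,-19,-2,24,0,-28,-2,36,0,-37,-3,47,0,-47,-4,57,0,-58,-5,66,0,-70,-6,75,0,-83,-7,82,0,-96,-8,88,0,-110,-10,93,0,-110,-10,93,0])

```text
t: 19.0
tool_pos: [0.4625, -0.3448, 0.1661]
tcp_rot: [3.135, 0.147, 0.002]
ft_force: [1.3, -0.1, 2.8]
opening: 0.399
finger_force: 1.4
```

Run:
```python
from h import *
im,w,s=tilt();b=im[100:400,100:500]
a=robot.snapshot('scene')[150:290,290:470]
cv2.imwrite('pics/m11.png',np.hstack([cv2.resize(a,(386,300),interpolation=cv2.INTER_CUBIC),b]))
```

```text
19.05 [ 0.4638 -0.3441  0.1656] [0.4 0.6 2.1] 33.8 1.5
```

View pics/m11.png

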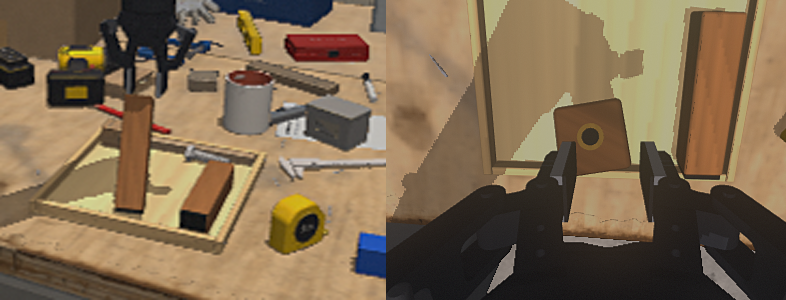

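Run:
```python
from h import *
np.set_printoptions(precision=3,suppress=True)
w=robot.camera_info('wrist')
print('ring',at(w,100+136,100+589-386,.170))
for c in((554,108),(619,99),(632,165),(566,175)): print(at(w,100+c[1],100+c[0]-386,.171))
i=robot.camera_info('scene')
f=lambda u,v:(150+v*140/300,290+u*180/386)
print('foot corners',at(i,*f(114,206),.008),at(i,*f(140,212),.008),'top',at(i,*f(122,96),.17),at(i,*f(154,97),.17))
```

```text
ring [ 0.477 -0.33   0.17 ]
[ 0.491 -0.312  0.171]
[ 0.499 -0.344  0.171]
[ 0.464 -0.354  0.171]
[ 0.454 -0.32   0.171]
foot corners [ 0.407 -0.326  0.008] [ 0.408 -0.366  0.008] top [ 0.428 -0.325  0.17 ] [ 0.445 -0.365  0.17 ]
```

Run:
```python
from h import *
im,w,s=tilt()
old=cv2.imread('pics/m11.png')[:,386:]
d=cv2.absdiff(im[100:400,100:500],old);print((d.max(2)>25).sum())
cv2.imwrite('pics/w12.png',im)
g=cv2.matchTemplate(im,old[110:165,180:230],cv2.TM_CCOEFF_NORMED);print(cv2.minMaxLoc(g)[1::2],'was',(280,210))
```

```text
19.15 [ 0.4651 -0.3429  0.1649] [1.2 1.  3.9] 34.1 2.1
5814
(0.9900208115577698, (280, 210)) was (280, 210)
```

The leg leans at about 60°, static. The fingertips now press on its top edge instead of gripping it. Friction should be enough to draw it the last bit upright, so I'll continue the arc gently.

>>> play_rows(rows=[-6,0,1,0,-12,-1,2,0,-18,-1,3,0,-24,-2,4,0,-30,-2,5,0,-36,-3,6,0,-42,-3,6,0,-48,-4,6,0,-48,-4,6,0])

```text
t: 20.05
tool_pos: [0.4172, -0.348, 0.1726]
tcp_rot: [3.135, 0.152, 0.005]
ft_force: [1.1, 0.7, 9.5]
opening: 0.4
finger_force: 5.3
```

Run:
```python
from h import *
im,w,s=tilt();b=im[100:400,100:500]
a=robot.snapshot('scene')[150:290,290:470]
cv2.imwrite('pics/m13.png',np.hstack([cv2.resize(a,(386,300),interpolation=cv2.INTER_CUBIC),b]))
```

```text
20.1 [ 0.4175 -0.3479  0.1725] [ 0.5  0.4 10.7] 33.8 5.3
```

View pics/m13.png

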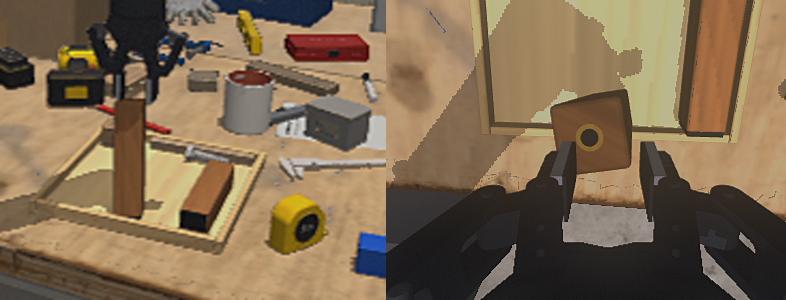

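Run:
```python
from h import *
np.set_printoptions(precision=1,suppress=True)
i=robot.camera_info('scene');w=robot.camera_info('wrist')
f=lambda p:((p[1]-290)*386/180,(p[0]-150)*300/140)
P=np.array([.407,-.349,.008])
for el in(70,76,80,85,90):
    e=np.radians(el);u=np.array([np.cos(e),0,np.sin(e)]);n=np.array([-np.sin(e),0,np.cos(e)])
    c=P+.165*u+.02*n;b=P+.02*n
    pw=px(w,c)
    print(el,'top',np.array(f(px(i,c))),'bottom',np.array(f(px(i,b))),'wrist ring',pw[1]-100+386,pw[0]-100)
```

```text
70 top [142.8  95. ] bottom [123.6 211.3] wrist ring 619.0363671499547 107.92155930164
76 top [138.1  97.2] bottom [123.4 212.8] wrist ring 615.7819538993842 140.35087458197927
80 top [134.9  99.4] bottom [123.3 213.7] wrist ring 613.591765162321 160.84579631037252
85 top [130.7 103. ] bottom [123.2 214.8] wrist ring 610.9069447457923 184.5627173326639
90 top [126.4 107.5] bottom [123.1 216. ] wrist ring 608.3498419714588 205.66815273203758
```

>>> play_rows(rows=[-4,0,0,0,-8,0,0,0,-12,-1,0,0,-16,-1,0,0,-20,-1,-1,0,-23,-1,-1,0,-23,-1,-1,0])

```text
t: 20.85
tool_pos: [0.3938, -0.3491, 0.1715]
tcp_rot: [3.135, 0.152, 0.003]
ft_force: [-0.1, -0.2, 12.1]
opening: 0.4
finger_force: 6.0
```

```bash
cat >> h.py <<'E'
def ring(im,w,z,box=(100,330,200,440)):
    "brass ring in wrist picture: fit dark bore"
    r0,r1,c0,c1=box;c=im[r0:r1,c0:c1];hsv=cv2.cvtColor(c,cv2.COLOR_BGR2HSV)
    m=((hsv[...,0]>18)&(hsv[...,0]<32)&(hsv[...,1]>110)).astype(np.uint8)
    m=cv2.morphologyEx(m,cv2.MORPH_CLOSE,np.ones((5,5)))
    for k in cv2.findContours(m,0,2)[0]:
        if 60<cv2.contourArea(k)<2500:
            (x,y),ax,an=cv2.fitEllipse(k);p=at(w,y+r0,x+c0,z)
            print('ring px',round(y+r0),round(x+c0),'axes',np.round(ax,1),'pos',np.round(p[:2],4))
E
python3 - <<'E'
from h import *
im,w,s=tilt();cv2.imwrite('pics/w14.png',im)
ring(im,w,.171)
ring(cv2.imread('pics/m13.png')[:,386:],w,.171,(80,200,120,300))
i=robot.camera_info('scene');sc=robot.snapshot('scene');cv2.imwrite('pics/s14.png',sc)
for r in robot.trace('leg_a','scene')[:3]:
    m=r['mask'];ys=np.where(m.any(1))[0];print(round(r['conf'],2),np.round(r['bbox']),[(y,np.where(m[y])[0][[0,-1]].tolist()) for y in ys[4::10]])
E
```

```text
20.9 [ 0.3939 -0.3491  0.1715] [-0.5  0.4 12.1] 33.8 6.0
ring px 137 203 axes [25.3 26.1] pos [ 0.4509 -0.2845]
0.85 [375. 227. 397. 259.] [(np.int64(229), [385, 398]), (np.int64(239), [379, 396]), (np.int64(249), [373, 391]), (np.int64(259), [382, 385])]
0.85 [454. 259. 527. 286.] [(np.int64(262), [456, 481]), (np.int64(272), [455, 523]), (np.int64(282), [484, 522])]
0.62 [338. 195. 355. 254.] [(np.int64(201), [341, 353]), (np.int64(211), [340, 355]), (np.int64(221), [342, 354]), (np.int64(231), [341, 356]), (np.int64(241), [342, 356]), (np.int64(251), [350, 354])]
```

```bash
python3 - <<'E'
from h import *
im=cv2.imread('pics/w14.png');w=robot.camera_info('wrist')
t=cv2.imread('pics/m13.png')[:,386:][117:158,183:224]
g=cv2.matchTemplate(im,t,cv2.TM_CCOEFF_NORMED);_,v,_,l=cv2.minMaxLoc(g);print(v,l[1]+20,l[0]+20,at(w,l[1]+20,l[0]+20,.171))
E
python3 - <<'E'
import cv2,numpy as np
a=cv2.imread('pics/w14.png')
print(cv2.cvtColor(a,cv2.COLOR_BGR2HSV)[200:290:6,304].tolist())
E
```

```text
0.9427040815353394 238 302 [ 0.40340385 -0.33551448  0.171     ]
[[14, 124, 74], [13, 140, 102], [13, 141, 101], [13, 142, 108], [12, 144, 113], [19, 151, 118], [13, 85, 54], [12, 80, 54], [18, 159, 136], [12, 143, 109], [13, 145, 107], [13, 142, 104], [20, 86, 195], [15, 130, 153], [14, 133, 98]]
```

Past the balance point at about 84°. Raise the fingers and let it settle on its foot.

>>> play_rows(rows=[-4,0,0,0,-4,0,3,0,-4,0,8,0,-4,0,18,0,-4,0,40,0,-4,0,60,0,-4,0,60,0,-4,0,60,0], grip=70)

```text
t: 21.8
tool_pos: [0.3891, -0.3482, 0.2295]
tcp_rot: [3.137, 0.152, 0.001]
ft_force: [-0.6, 0.8, -0.4]
opening: 0.815
finger_force: 0.0
```

Run:
```python
from h import *
im,w,s=tilt();cv2.imwrite('pics/w15.png',im)
ring(im,w,.171,(60,399,150,490))
for r in robot.trace('leg_a','wrist')[:4]:
    m=r['mask'].astype(np.uint8);c,_=cv2.findContours(m,0,2);c=cv2.convexHull(max(c,key=cv2.contourArea))
    b=cv2.boxPoints(cv2.minAreaRect(c));print(round(r['conf'],2),b.round().tolist())
robot.snapshot('scene')
for r in robot.trace('leg_a','scene')[:3]:
    m=r['mask'];ys=np.where(m.any(1))[0];print(round(r['conf'],2),np.round(r['bbox']),[(y,np.where(m[y])[0][[0,-1]].tolist()) for y in ys[4::10]])
```

```text
21.85 [ 0.3886 -0.3479  0.2287] [-1.5 -0.3 -0.9] 70.0 0.0
ring px 163 476 axes [11.8 12.7] pos [ 0.4401 -0.4482]
0.92 [[381.0, 192.0], [400.0, 31.0], [446.0, 36.0], [428.0, 197.0]]
0.71 [[285.0, 162.0], [342.0, 153.0], [353.0, 232.0], [296.0, 240.0]]
0.63 [[562.0, 153.0], [639.0, 153.0], [639.0, 191.0], [562.0, 191.0]]
0.96 [377. 225. 399. 258.] [(np.int64(230), [384, 398]), (np.int64(240), [378, 396]), (np.int64(250), [374, 391])]
0.91 [342. 199. 359. 255.] [(np.int64(203), [346, 361]), (np.int64(213), [345, 360]), (np.int64(223), [345, 359]), (np.int64(233), [344, 358]), (np.int64(243), [343, 357])]
0.87 [457. 259. 527. 288.] [(np.int64(263), [457, 487]), (np.int64(273), [455, 523]), (np.int64(283), [487, 522])]
```

Run:
```python
from h import *
np.set_printoptions(precision=4,suppress=True)
im=cv2.imread('pics/w15.png');w=robot.camera_info('wrist')
t0=cv2.imread('pics/m13.png')[:,386:][117:158,183:224];best=[]
for sc in(.55,.62,.68,.74,.8):
    t=cv2.resize(t0,None,fx=sc,fy=sc,interpolation=cv2.INTER_AREA);h=t.shape[0]/2
    g=cv2.matchTemplate(im[140:260,270:370],t,cv2.TM_CCOEFF_NORMED);_,v,_,l=cv2.minMaxLoc(g)
    r,c=l[1]+h+140,l[0]+h+270;print(sc,round(v,3),r,c,at(w,r,c,.171))
o=ray(w,0,0)[0];print('cam',o,'nadir',px(w,[o[0],o[1],0]))
R=np.array(w['extrinsics'])[:3,:3];print(R)
# mask box bottom corners as top face edges, compare
for p in((285,162),(342,153),(353,232),(296,240)):print(at(w,p[1],p[0],.171)[:2])
```

```text
0.55 0.418 214.5 318.5 [ 0.3917 -0.3428  0.171 ]
0.62 0.655 212.5 318.5 [ 0.3932 -0.3427  0.171 ]
0.68 0.795 213.0 319.0 [ 0.3929 -0.3431  0.171 ]
0.74 0.817 213.0 318.0 [ 0.3928 -0.3423  0.171 ]
0.8 0.713 212.5 318.5 [ 0.3932 -0.3427  0.171 ]
cam [ 0.4623 -0.3389  0.3709] nadir [112.3323 322.5445]
[[ 0.0958 -0.9954 -0.003 ]
 [ 0.9521  0.0925 -0.2914]
 [ 0.2903  0.0251  0.9566]]
[ 0.4274 -0.3164]
[ 0.4373 -0.3546]
[ 0.3806 -0.3693]
[ 0.3701 -0.328 ]
```

Leg 1 now stands on its foot in the tray at (.393, -.343), yaw about 14°. Regrip it squarely near the top.

>>> play_rows(rows=[4,5,0,0.08,4,5,0,0.155,4,5,-30,0.155,4,5,-60,0.155,4,5,-85,0.155,4,5,-106,0.155,4,5,-106,0.155])

```text
t: 22.7
tool_pos: [0.3901, -0.3412, 0.1195]
tcp_rot: [-3.11, -0.394, 0.009]
ft_force: [0.0, 0.1, -0.4]
opening: 0.821
finger_force: 0.0
```

>>> play_rows(rows=[0,0,0,0,0,0,0,0,0,0,0,0,0,0,0,0,0,0,0,0,0,0,0,0], grip=25, newtons=60)

```text
t: 23.3
tool_pos: [0.3943, -0.3446, 0.125]
tcp_rot: [3.113, 0.394, 0.004]
ft_force: [0.9, -1.7, 5.9]
opening: 0.471
finger_force: 61.2
```

Run:
```python
from h import *
im,w,s=tilt();cv2.imwrite('pics/w16.png',im);print(s['tcp_rot'])
t0=cv2.imread('pics/m13.png')[:,386:][117:158,183:224]
for sc in(.8,1,1.2,1.4,1.6):
    t=cv2.resize(t0,None,fx=sc,fy=sc);h=t.shape[0]/2
    g=cv2.matchTemplate(im,t,cv2.TM_CCOEFF_NORMED);_,v,_,l=cv2.minMaxLoc(g)
    r,c=l[1]+h,l[0]+h;print(sc,round(v,3),r,c,at(w,r,c,.171))
```

```text
23.35 [ 0.3943 -0.3446  0.125 ] [ 1.5 -2.   6.6] 40.1 61.2
[3.1128856  0.39377744 0.00434696]
0.8 0.409 178.5 364.5 [ 0.44886776 -0.34333558  0.171     ]
1 0.411 163.5 364.5 [ 0.45375075 -0.34186419  0.171     ]
1.2 0.728 318.5 319.5 [ 0.39072533 -0.34239779  0.171     ]
1.4 0.732 317.5 319.5 [ 0.39117649 -0.34228329  0.171     ]
1.6 0.508 315.0 320.0 [ 0.39234788 -0.34218786  0.171     ]
```

Gripped. Lift, and carry it to a viewing pose over the clamp, turning it to the clamp's yaw.

>>> play_rows(rows=[0,0,30,0,0,0,70,0,0,0,110,0,5,20,145,-0.05,10,55,165,-0.1,15,95,165,-0.15,20,140,165,-0.2,25,185,165,-0.25,30,230,165,-0.3,35,275,165,-0.367,40,320,165,-0.367,45,365,165,-0.367])

```text
t: 24.55
tool_pos: [0.4362, 0.024, 0.2872]
tcp_rot: [3.136, -0.18, -0.006]
ft_force: [1.2, -0.3, -1.9]
opening: 0.465
finger_force: 61.2
```

>>> play_rows(rows=[5,45,0,0,10,90,0,0,15,135,0,0,20,180,0,0,25,215,0,0,25,230,0,0,25,230,0,0,25,230,0,0])

```text
t: 25.35
tool_pos: [0.4621, 0.2509, 0.2872]
tcp_rot: [3.134, -0.18, -0.004]
ft_force: [-0.0, -0.4, -1.7]
opening: 0.463
finger_force: 61.1
```

Run:
```python
from h import *
import pickle
w=robot.camera_info('wrist');im,_,s=tilt();print(s['tcp_rot'],s['joint_positions'])
cv2.imwrite('pics/w17.png',im);pickle.dump(w,open('w17.pkl','wb'))
for n in('bay_1','jaw_face','cam_axis','lever_knob'):
    for r in robot.place_of(n,'wrist')[:4]:
        z=.012 if n[0]=='b' else .09
        print(n,round(r['conf'],2),np.round(r['pixel'],1),at(w,*r['pixel'],z).round(4))
for p in((.5924,.1677),(.6016,.2472),(.6108,.3267)):print('exp',px(w,[*p,.012]),px(w,[*p,.096]))
c=im[0:190,90:490];cv2.imwrite('pics/w17c.png',cv2.resize(c,(800,380),interpolation=cv2.INTER_CUBIC))
```

```text
25.4 [0.4627 0.25   0.2874] [ 1.  -0.3 -2.2] 39.1 61.1
[ 3.13357984e+00 -1.82875825e-01 -2.57764131e-03] [ 0.07780562  0.33612172 -0.81839512  1.44435663  0.24525273  1.46911221
 -2.42536276]
bay_1 0.83 [ 60.9 248.3] [0.6101 0.3314 0.012 ]
bay_1 0.62 [ 63.1 375.6] [0.5884 0.1671 0.012 ]
bay_1 0.58 [ 60.3 307.8] [0.6019 0.2545 0.012 ]
jaw_face 0.44 [ 63.6 307.5] [0.5865 0.2534 0.09  ]
cam_axis 0.94 [147.2 309.7] [0.4992 0.2622 0.09  ]
cam_axis 0.52 [230.  322.5] [0.3958 0.2593 0.09  ]
lever_knob 0.8 [218.5 357.3] [0.406  0.2149 0.09  ]
exp [ 59.80817299 374.9860735 ] [ 45.85594232 389.37562859]
exp [ 59.81506301 313.3880015 ] [ 45.85953944 311.30784439]
exp [ 59.82195703 251.75414081] [ 45.86313921 233.18256675]
```

View pics/w17c.png

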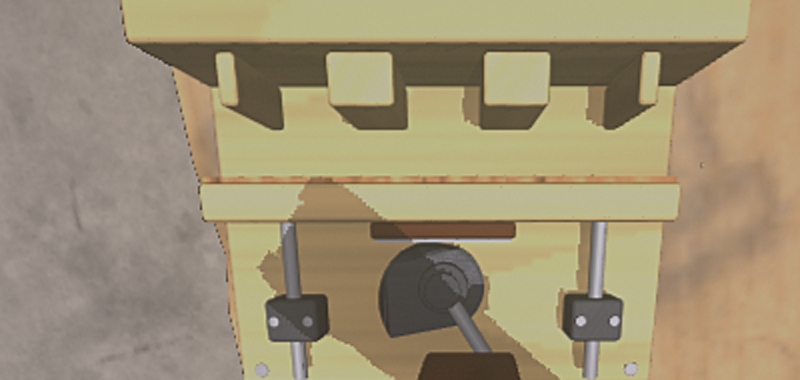

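The picture shows the bays between the dividers. Their front edges are at crop row 105, and the bay centres are at crop columns 283 (bay 2), 439 (bay 1) and 594 (bay 0). The jaw stands open, with its cork edge at crop row 180.

Run:
```python
from h import *
import pickle
w=pickle.load(open('w17.pkl','rb'))
q=lambda u,v,z:at(w,v/2,90+u/2,z)[:2]
psi=-.115
R=np.array([[np.cos(psi),-np.sin(psi)],[np.sin(psi),np.cos(psi)]])
b=[q(594.5,104,.096),q(439,104,.096),q(283.5,104,.096)]
for k in b:print('bay front',k.round(4))
d=b[2]-b[0];print('len',np.linalg.norm(d),'psi',np.arctan2(-d[0],d[1]))
print('fence',q(130,40,.11).round(4),q(745,42,.11).round(4),'jaw',q(205,181,.096).round(4),q(677,181,.096).round(4))
for k,y in zip(b,(-.08,0,.08)):
    print('bay axis est',(k+R@np.array([.005,0])).round(4),'entry',(k+R@np.array([-.004,0])).round(4), 'jaw edge mid est')
m=(q(205,181,.096)+q(677,181,.096))/2;print('bay1 from jaw',m+R@np.array([.039,0]))
m=(q(130,40,.11)+q(745,42,.11))/2;print('bay1 from fence',m+R@np.array([-.02,0]))
```

```text
bay front [0.5869 0.1702]
bay front [0.5962 0.2498]
bay front [0.6054 0.3293]
len 0.16023111570460077 psi -0.11527865648275941
fence [0.6382 0.3932] [0.6035 0.1001] jaw [0.5737 0.3785] [0.5446 0.1282]
bay axis est [0.5919 0.1696] entry [0.583  0.1706] jaw edge mid est
bay axis est [0.6011 0.2492] entry [0.5922 0.2502] jaw edge mid est
bay axis est [0.6103 0.3287] entry [0.6014 0.3298] jaw edge mid est
bay1 from jaw [0.5979008  0.24889006]
bay1 from fence [0.60097307 0.24890971]
```

Bay spacing measures 160.2 mm and yaw -0.115, both consistent. Move over the bay 2 entry at (.6014, .3298).

>>> play_rows(rows=[35,20,0,0,70,40,0,0,105,60,0,0,130,74,0,0,139,79,0,0,139,79,0,0,139,79,-30,0,139,79,-50,0,139,79,-50,0,139,79,-50,0])

```text
t: 26.6
tool_pos: [0.6018, 0.3297, 0.239]
tcp_rot: [3.136, -0.182, 0.0]
ft_force: [0.2, 0.5, -2.2]
opening: 0.463
finger_force: 61.7
```

Run:
```python
from h import *
s=robot.sense();print(s['tool_pos'],s['tcp_rot'],s['joint_positions'].round(2) if hasattr(s['joint_positions'],'round') else s['joint_positions'])
```

```text
[0.60184653 0.3297431  0.23898913] [ 3.13566729e+00 -1.82213612e-01  1.85781242e-04] [-0.17  0.7  -0.73  1.03  0.45  1.56 -2.47]
```

Position is within 0.5 mm. Lower it.

>>> play_rows(rows=[0,0,-20,0,0,0,-40,0,0,0,-60,0,0,0,-75,0,0,0,-88,0,0,0,-98,0,0,0,-104,0,0,0,-104,0])

```text
t: 27.4
tool_pos: [0.6017, 0.3306, 0.1335]
tcp_rot: [3.136, -0.181, -0.002]
ft_force: [1.0, -0.2, -2.1]
opening: 0.46
finger_force: 61.8
```

>>> play_rows(rows=[0,0,-2,0,0,0,-4,0,0,0,-4,0])

```text
t: 27.7
tool_pos: [0.6024, 0.3314, 0.1315]
tcp_rot: [-3.135, 0.181, -0.002]
ft_force: [0.2, 0.0, 0.1]
opening: 0.461
finger_force: 62.0
```

Leg 1 stands on the clamp base. Release and go to leg 2.

>>> play_rows(rows=[0,0,0,0,0,0,0,0,0,0,0,0,0,0,20,0,0,0,50,0,0,0,90,0,-5,-10,130,0,-15,-45,155,0,-25,-90,155,0,-35,-135,155,0,-45,-180,155,0.02,-55,-225,155,0.04], grip=66)

```text
t: 28.9
tool_pos: [0.5464, 0.1041, 0.2855]
tcp_rot: [3.139, -0.116, 0.001]
ft_force: [1.2, -0.1, -0.3]
opening: 0.775
finger_force: 0.0
```

>>> play_rows(rows=[-5,-48,0,0.02,-10,-96,0,0.04,-15,-144,0,0.06,-20,-192,0,0.08,-25,-240,0,0.1,-30,-288,0,0.14,-35,-336,0,0.14,-40,-384,0,0.14,-45,-430,-20,0.14,-45,-470,-50,0.14,-45,-515,-60,0.14,-45,-515,-60,0.14])

```text
t: 30.1
tool_pos: [0.4968, -0.4182, 0.2205]
tcp_rot: [3.139, 0.082, -0.012]
ft_force: [-0.5, -0.5, -0.1]
opening: 0.772
finger_force: 0.0
```

Run:
```python
from h import *
import pickle
w=robot.camera_info('wrist');im,_,s=tilt();print(s['tcp_rot'])
cv2.imwrite('pics/w18.png',im);pickle.dump(w,open('w18.pkl','wb'))
for r in robot.trace('leg_a','wrist')[:4]:
    m=r['mask'].astype(np.uint8);c,_=cv2.findContours(m,0,2);c=cv2.convexHull(max(c,key=cv2.contourArea))
    b=cv2.boxPoints(cv2.minAreaRect(c));print('leg',round(r['conf'],2),b.round().tolist(),[at(w,p[1],p[0],.046)[:2].round(3).tolist() for p in b])
for n,z in(('hex_bolt',.02),('dowel',.022)):
    for r in robot.search_frame(n,'wrist')[:2]:
        b=r['bbox'];print(n,round(r['conf'],2),np.round(b),at(w,b[3],b[0],z).round(3),at(w,b[3],b[2],z).round(3))
for r in robot.trace('tray','wrist')[:1]:
    m=r['mask'];print('tray',round(r['conf'],2),[(y,np.where(m[y])[0][[0,-1]].tolist()) for y in range(120,260,20) if m[y].any()])
```

```text
30.15 [ 0.4991 -0.4138  0.2224] [-0.7 -0.6 -0.3] 66.0 0.0
[-3.13951054 -0.08944951  0.00626049]
leg 0.96 [[324.0, 134.0], [361.0, 134.0], [361.0, 272.0], [324.0, 272.0]] [[0.548, -0.416], [0.55, -0.455], [0.386, -0.47], [0.383, -0.425]]
leg 0.88 [[494.0, 222.0], [639.0, 212.0], [641.0, 253.0], [497.0, 263.0]] [[0.459, -0.618], [0.479, -0.781], [0.428, -0.803], [0.406, -0.634]]
hex_bolt 0.58 [279.  62. 343.  86.] [ 0.595 -0.364  0.02 ] [ 0.599 -0.434  0.02 ]
dowel 0.64 [117.  25. 391. 278.] [ 0.347 -0.153  0.022] [ 0.365 -0.515  0.022]
dowel 0.55 [211.  41. 372.  63.] [ 0.614 -0.292  0.022] [ 0.623 -0.463  0.022]
tray 0.87 [(120, [136, 383]), (140, [139, 382]), (160, [143, 379]), (180, [147, 380]), (200, [150, 379]), (220, [154, 377]), (240, [158, 376])]
```

Leg 2 is unmoved: top end at (.549, -.4355), foot at (.385, -.4475). The near face of the bolt is at x = .597 and the rim is 18 mm from the leg's side, so I'll keep the fingers above the rim.

>>> play_rows(rows=[15,-12,-40,0.015,30,-23,-80,0.015,30,-23,-120,0.015,30,-23,-140,0.015,30,-23,-140,0.015,30,-23,-140,0.015], grip=60)

```text
t: 30.95
tool_pos: [0.5332, -0.4313, 0.0869]
tcp_rot: [3.138, 0.128, 0.003]
ft_force: [1.0, 0.6, 1.6]
opening: 0.7
finger_force: 0.0
```

Run:
```python
from h import *
im,w,s=tilt();print(s['tcp_rot']);cv2.imwrite('pics/w19.png',im)
for r in robot.trace('leg_a','wrist')[:3]:
    m=r['mask'];print('leg',round(r['conf'],2),np.round(r['bbox']),[(y,np.where(m[y])[0][[0,-1]].tolist()) for y in range(150,300,15) if m[y].any()])
for d in(0,.02):print(px(w,[.549-d,-.4155,.046]),px(w,[.549-d,-.4555,.046]))
```

```text
31.0 [ 0.5338 -0.4319  0.088 ] [-0.  -0.6  1.2] 59.9 0.0
[3.13671706 0.12741016 0.00576608]
leg 0.93 [548. 314. 640. 386.] []
leg 0.91 [305. 196. 364. 347.] [(195, [309, 355]), (210, [305, 363]), (225, [305, 363]), (240, [305, 362]), (255, [305, 361]), (270, [305, 360]), (285, [304, 359])]
[203.95303126 302.91401444] [208.62368745 363.40389022]
[232.10111099 301.07456187] [236.50778869 359.82880853]
```

>>> play_rows(rows=[-2,-6,-20,-0.01,-2,-6,-40,-0.01,-2,-6,-58,-0.01,-2,-6,-66,-0.01,-2,-6,-66,-0.01])

```text
t: 31.55
tool_pos: [0.53, -0.4381, 0.0196]
tcp_rot: [3.14, 0.11, -0.0]
ft_force: [-0.2, -0.1, 0.4]
opening: 0.705
finger_force: 0.0
```

>>> play_rows(rows=[0,0,0,0,0,0,0,0,0,0,0,0,0,0,0,0], grip=30, newtons=30)

```text
t: 31.95
tool_pos: [0.5314, -0.439, 0.0215]
tcp_rot: [3.137, 0.109, 0.005]
ft_force: [-0.3, -0.4, 6.0]
opening: 0.466
finger_force: 32.6
```

>>> play_rows(rows=[0,0,6,0,8,1,10,0,18,1,10,0,28,2,10,0,30,2,4,0,30,2,0,0,30,2,0,0])

```text
t: 32.65
tool_pos: [0.5626, -0.4345, 0.0214]
tcp_rot: [-3.139, -0.112, -0.006]
ft_force: [0.8, 1.8, 5.2]
opening: 0.465
finger_force: 32.8
```

>>> play_rows(rows=[0,0,0,0,0,0,0,0,0,0,0,0,5,0,11,0,12,1,11,0,20,1,11,0,20,1,11,0], grip=56)

```text
t: 33.35
tool_pos: [0.5821, -0.4339, 0.0304]
tcp_rot: [-3.139, -0.113, -0.003]
ft_force: [-0.5, -0.2, 0.3]
opening: 0.657
finger_force: 0.0
```

Run:
```python
from h import *
im,w,s=tilt();cv2.imwrite('pics/w20.png',im)
for r in robot.trace('leg_a','wrist')[:3]:
    m=r['mask'];print('leg',round(r['conf'],2),np.round(r['bbox']),[(y,np.where(m[y])[0][[0,-1]].tolist()) for y in range(200,330,15) if m[y].any()])
g=cv2.cvtColor(im,cv2.COLOR_BGR2GRAY);print(g[200:330,318:326].mean(1)[::3].astype(int))
for xe in(.575,.58,.585):print(xe,px(w,[xe,-.434,.046]),px(w,[xe,-.434,.026]))
```

```text
33.4 [ 0.581  -0.4342  0.0301] [-0.4 -0.4 -0.2] 55.8 0.0
leg 0.7 [281. 246. 359. 350.] [(260, [285, 355]), (275, [281, 358]), (290, [280, 359]), (305, [281, 359]), (320, [282, 358])]
[ 93  97 101 105 105  94 102 122 121 121 121 121 122 122 121 125  51  53
  50  41  40  60  55  53  52  51  65  72  75  75  75  75  75  75  74  74
  74  81 106 105 110 109 109 108]
0.575 [283.91860716 325.05588043] [264.07708035 324.72175261]
0.58 [275.01509848 325.80817101] [256.04443154 325.38274669]
0.585 [265.93203263 326.57563305] [247.86898274 326.05549155]
```

>>> play_rows(rows=[0,0,1,0,0,0,1,0,0,0,1,0,0,0,1,0,0,0,5,0,0,0,12,0,-1,0,18,0,-3,0,25,0,-3,0,25,0], grip=30, newtons=20)

```text
t: 34.35
tool_pos: [0.5776, -0.4359, 0.0572]
tcp_rot: [3.138, 0.109, 0.004]
ft_force: [0.6, 0.3, -2.4]
opening: 0.459
finger_force: 21.0
```

```bash
cat >> h.py <<'E'
def scene_leg(y):
    i=robot.camera_info('scene');im=robot.snapshot('scene')
    for r in robot.trace('leg_a','scene')[:4]:
        m=r['mask'];b=r['bbox']
        if b[0]>445 or b[2]<300: continue
        ys=np.where(m.any(1))[0];print('scene',round(r['conf'],2),np.round(b),[(int(k),np.where(m[k])[0][[0,-1]].tolist()) for k in ys[3::8]])
    return im
E
python3 - <<'E'
from h import *
im,w,s=tilt();cv2.imwrite('pics/w21.png',im)
g=cv2.cvtColor(im,cv2.COLOR_BGR2GRAY);print(g[200:330,318:326].mean(1)[::3].astype(int))
cv2.imwrite('pics/s21.png',scene_leg(0))
i=robot.camera_info('scene')
# foot near-lower corner predictions: pivot vs horizontal in air
for z in(.006,.015,.03):print(z,px(i,[.413,-.427,z]).round(),px(i,[.413,-.463,z]).round())
E
```

```text
34.4 [ 0.5775 -0.4357  0.0565] [ 0.3 -1.  -2. ] 38.9 21.0
[119 119 119 119 119 119 119 119 118 118 118  67  53  55  59  39  39  38
  35  63  52  53  52  52  58  70  70  70  70  69  70  69  69  69  69  71
 101 105 104 104 106 107 107 107]
scene 0.6 [376. 214. 402. 250.] [(217, [387, 400]), (225, [383, 401]), (233, [379, 396]), (241, [376, 393]), (249, [376, 390])]
scene 0.3 [358. 214. 410. 225.] [(217, [359, 383]), (225, [401, 407])]
0.006 [253. 375.] [256. 387.]
0.015 [251. 375.] [254. 387.]
0.03 [246. 375.] [249. 387.]
```

>>> play_rows(rows=[0,0,0,0,0,0,6,0,-2,0,12,0,-4,0,20,0,-4,0,20,0,-4,0,20,0])

```text
t: 35.1
tool_pos: [0.5734, -0.4355, 0.0761]
tcp_rot: [3.139, 0.109, 0.002]
ft_force: [1.1, -0.3, -1.8]
opening: 0.46
finger_force: 21.1
```

Run:
```python
from h import *
im,w,s=tilt();cv2.imwrite('pics/w22.png',im)
g=cv2.cvtColor(im,cv2.COLOR_BGR2GRAY);print(g[200:330,318:326].mean(1)[::3].astype(int))
cv2.imwrite('pics/s22.png',scene_leg(0))
```

```text
35.15 [ 0.5733 -0.4353  0.0757] [ 1.  -0.1 -2.3] 39.3 21.1
[119 118 118 118 118 118 118 118 118  55  56  58  59  70  38  39  38  37
  68  63  56  55  55  54  59  72  69  67  67  67  67  67  67  66  61  98
 102 101 102 103 103 103 103 103]
scene 0.93 [378. 207. 399. 253.] [(212, [388, 400]), (220, [385, 400]), (228, [382, 397]), (236, [379, 394]), (244, [376, 392]), (252, [377, 388])]
```

The leg is creeping down onto its foot as the top rises. Continue slowly.

>>> play_rows(rows=[-2,0,4,0,-4,0,7,0,-6,0,10,0,-8,-1,13,0,-10,-1,16,0,-13,-1,20,0,-16,-1,24,0,-20,-1,28,0,-24,-2,32,0,-28,-2,36,0,-31,-2,39,0,-34,-3,42,0])

```text
t: 36.45
tool_pos: [0.5387, -0.438, 0.1176]
tcp_rot: [-3.14, -0.11, -0.0]
ft_force: [0.6, -0.4, -2.5]
opening: 0.459
finger_force: 21.0
```

Run:
```python
from h import *
im,w,s=tilt();cv2.imwrite('pics/w23.png',im)
g=cv2.cvtColor(im,cv2.COLOR_BGR2GRAY);print(g[180:330,318:326].mean(1)[::3].astype(int))
cv2.imwrite('pics/s23.png',scene_leg(0))
```

```text
36.5 [ 0.5383 -0.4388  0.1182] [-0.3 -0.6 -2.2] 39.3 21.0
[121 121 121 121 121 121 121 120 120 120 120 120 121  54  62  63  66  65
  79  41  42  42  40  37  76  71  60  61  60  59  59  64  74  66  64  64
  64  64  63  74  96  96  98  98  97  97  97  97  96  96]
scene 0.66 [375. 200. 398. 252.] [(204, [387, 399]), (212, [384, 399]), (220, [381, 397]), (228, [379, 394]), (236, [376, 392]), (244, [374, 390]), (252, [382, 387])]
```

```bash
cat >> h.py <<'E'
def est(row_top,row_bot,w,s,ring_row=None):
    "corner at TCP z+.015; solve x from row_top, theta from row_bot"
    T=np.array(s['tool_pos']);z=T[2]+.015
    C=at(w,row_top,322,z)
    best=min(range(-5,95),key=lambda th:abs(px(w,C+.04*np.array([np.sin(np.radians(th)),0,-np.cos(np.radians(th))]))[0]-row_bot))
    e=np.radians(best);u=np.array([np.cos(e),0,np.sin(e)]);n=np.array([-np.sin(e),0,np.cos(e)])
    F=C-.165*u;print('corner',C.round(3),'theta',best,'foot lower edge',(F-.038*n).round(3),'upper edge',(F).round(3))
E
python3 - <<'E'
from h import *
s=robot.sense();w=robot.camera_info('wrist')
est(276,219,w,s)
# ring: rows
import cv2
E
```

```text
corner [ 0.536 -0.437  0.133] theta 24 foot lower edge [ 0.4   -0.437  0.031] upper edge [ 0.385 -0.437  0.065]
```

The foot is still about 20 mm clear. Lower a little and let the leg creep down onto it.

>>> play_rows(rows=[0,0,-4,0,0,0,-8,0,0,0,-12,0,0,0,-12,0,0,0,-12,0,0,0,-12,0,0,0,-12,0,0,0,-12,0,0,0,-12,0,0,0,-12,0,0,0,-12,0,0,0,-12,0])

```text
t: 37.8
tool_pos: [0.5389, -0.4382, 0.1053]
tcp_rot: [3.14, 0.11, -0.0]
ft_force: [0.3, -0.3, -2.7]
opening: 0.461
finger_force: 21.0
```

```bash
cat >> h.py <<'E'
def prof(im,n=50):
    g=cv2.cvtColor(im,cv2.COLOR_BGR2GRAY).astype(int)[150:330,318:326].mean(1)
    a=np.where((g[:-3]-g[3:])>35)[0];print('drop rows',(a+152).tolist(),'prof',g[::4].astype(int).tolist())
E
python3 - <<'E'
from h import *
im,w,s=tilt();cv2.imwrite('pics/w24.png',im);prof(im)
cv2.imwrite('pics/s24.png',scene_leg(0))
E
```

```text
37.85 [ 0.539  -0.4382  0.1053] [-0.2 -0.1 -1.9] 39.6 21.0
drop rows [217, 218, 219, 236, 237] prof [125, 120, 120, 120, 120, 120, 120, 120, 120, 120, 120, 120, 119, 120, 119, 119, 119, 52, 62, 64, 64, 78, 41, 40, 39, 48, 76, 60, 61, 60, 58, 67, 68, 63, 63, 62, 62, 93, 94, 97, 97, 96, 96, 95, 95]
scene 0.85 [377. 205. 398. 257.] [(209, [387, 397]), (217, [384, 398]), (225, [381, 396]), (233, [379, 394]), (241, [376, 391]), (249, [375, 389])]
```

It has stalled at about 26°. I'll set the foot against the near inner rim and push, which turns the leg up on its foot.

>>> play_rows(rows=[-5,0,-4,0,-15,-1,-5,0,-25,-1,-5,0,-34,-2,-5,0,-40,-2,0,0,-46,-3,6,0,-52,-3,12,0,-58,-4,18,0,-65,-4,24,0,-72,-5,29,0,-79,-5,34,0,-79,-5,34,0])

```text
t: 39.15
tool_pos: [0.4654, -0.4435, 0.1452]
tcp_rot: [3.134, 0.11, 0.023]
ft_force: [7.9, 1.1, 8.0]
opening: 0.458
finger_force: 24.6
```

Run:
```python
from h import *
im,w,s=tilt();cv2.imwrite('pics/w25.png',im);prof(im)
cv2.imwrite('pics/s25.png',scene_leg(0))
for r in robot.trace('leg_a','wrist')[:2]: print(round(r['conf'],2),np.round(r['bbox']))
```

```text
39.2 [ 0.4658 -0.4434  0.1449] [8.3 0.8 8.8] 39.3 24.7
drop rows [198, 199, 200, 223, 224] prof [145, 120, 121, 121, 121, 121, 121, 121, 121, 121, 121, 120, 129, 66, 67, 70, 72, 73, 90, 41, 41, 41, 40, 87, 78, 68, 68, 67, 66, 67, 72, 56, 57, 76, 80, 78, 78, 78, 142, 141, 144, 145, 142, 143, 144]
scene 0.67 [372. 202. 394. 256.] [(204, [382, 394]), (212, [380, 395]), (220, [378, 393]), (228, [376, 391]), (236, [374, 389]), (244, [373, 388]), (252, [371, 387])]
0.87 [516. 221. 640. 277.]
0.68 [283. 201. 363. 302.]
```

Run:
```python
from h import *
s=robot.sense();w=robot.camera_info('wrist')
for t in(270,276,282): est(t,198,w,s)
```

```text
corner [ 0.466 -0.441  0.16 ] theta 47 foot lower edge [ 0.381 -0.441  0.013] upper edge [ 0.354 -0.441  0.039]
corner [ 0.463 -0.441  0.16 ] theta 90 foot lower edge [ 0.501 -0.441 -0.005] upper edge [ 0.463 -0.441 -0.005]
corner [ 0.459 -0.442  0.16 ] theta 74 foot lower edge [ 0.451 -0.442 -0.009] upper edge [ 0.414 -0.442  0.001]
```

θ is about 47°, with the foot pinned at the rim. Turn it a bit further, then move it off the rim.

>>> play_rows(rows=[-6,0,3,0,-13,-1,6,0,-20,-1,9,0,-26,-2,12,0,-20,-1,15,0,-10,-1,16,0,0,0,16,0,10,1,15,0,19,1,14,0,19,1,12,0,19,1,12,0])

```text
t: 40.45
tool_pos: [0.4792, -0.4415, 0.1505]
tcp_rot: [-3.138, -0.111, 0.001]
ft_force: [0.7, -0.5, -1.8]
opening: 0.461
finger_force: 23.9
```

Run:
```python
from h import *
im,w,s=tilt();cv2.imwrite('pics/w26.png',im);prof(im)
cv2.imwrite('pics/s26.png',scene_leg(0))
for t in(268,272): est(t,198,w,s)
```

```text
40.5 [ 0.4786 -0.4421  0.1507] [-0.1 -0.2 -3.3] 38.8 23.8
drop rows [192, 193, 194, 220, 221, 278, 279, 280, 281] prof [120, 120, 120, 120, 120, 120, 120, 120, 120, 120, 120, 58, 69, 70, 73, 75, 75, 91, 42, 43, 42, 42, 45, 89, 70, 72, 71, 70, 70, 71, 56, 166, 170, 67, 61, 158, 159, 144, 142, 142, 142, 144, 146, 142, 143]
scene 0.6 [374. 197. 398. 252.] [(199, [383, 396]), (207, [382, 396]), (215, [381, 395]), (223, [378, 394]), (231, [376, 393]), (239, [375, 391]), (247, [374, 390])]
corner [ 0.481 -0.439  0.166] theta 43 foot lower edge [ 0.386 -0.439  0.025] upper edge [ 0.36  -0.439  0.053]
corner [ 0.479 -0.44   0.166] theta 49 foot lower edge [ 0.399 -0.44   0.016] upper edge [ 0.37  -0.44   0.041]
```

>>> play_rows(rows=[0,0,-6,0,-8,0,-4,0,-16,-1,-2,0,-25,-2,1,0,-34,-2,3,0,-44,-3,5,0,-54,-4,6,0,-62,-5,7,0,-62,-5,7,0])

```text
t: 41.5
tool_pos: [0.4142, -0.4477, 0.1576]
tcp_rot: [-3.139, -0.106, 0.005]
ft_force: [0.4, 0.7, 2.2]
opening: 0.461
finger_force: 24.1
```

Run:
```python
from h import *
im,w,s=tilt();cv2.imwrite('pics/w27.png',im);prof(im)
cv2.imwrite('pics/s27.png',scene_leg(0))
t0=cv2.imread('pics/m13.png')[:,386:][117:158,183:224]
for sc in(.85,1,1.15,1.3):
    t=cv2.resize(t0,None,fx=sc,fy=sc);h=t.shape[0]/2
    g=cv2.matchTemplate(im,t,cv2.TM_CCOEFF_NORMED);_,v,_,l=cv2.minMaxLoc(g)
    r,c=l[1]+h,l[0]+h;print(sc,round(v,3),r,c,at(w,r,c,.171))
```

```text
41.55 [ 0.4152 -0.4475  0.1576] [-0.1  0.1  2.4] 39.4 24.1
drop rows [174, 175, 176, 221, 222, 223, 303, 304, 305] prof [127, 127, 126, 126, 126, 126, 110, 52, 52, 51, 60, 69, 73, 75, 77, 79, 80, 103, 48, 45, 45, 45, 45, 103, 97, 76, 77, 76, 74, 75, 152, 148, 150, 154, 151, 144, 133, 146, 129, 73, 131, 138, 137, 129, 132]
scene 0.76 [377. 201. 392. 257.] [(203, [379, 391]), (211, [378, 392]), (219, [377, 392]), (227, [376, 391]), (235, [374, 390]), (243, [373, 389]), (251, [373, 388])]
0.85 0.413 251.5 403.5 [ 0.42632805 -0.48472341  0.171     ]
1 0.65 231.5 321.5 [ 0.4341288  -0.44423803  0.171     ]
1.15 0.841 231.5 321.5 [ 0.4341288  -0.44423803  0.171     ]
1.3 0.644 231.5 322.5 [ 0.43416077 -0.44471315  0.171     ]
```

θ is about 75°, with the grip intact. Shift it slightly away from the rim, then finish the arc.

>>> play_rows(rows=[3,0,4,0,8,0,4,0,14,1,3,0,14,1,0,0,8,1,0,0,2,0,0,0,-4,0,-1,0,-10,-1,-1,0,-15,-1,-2,0,-20,-1,-3,0,-20,-1,-4,0])

```text
t: 42.75
tool_pos: [0.397, -0.4491, 0.1565]
tcp_rot: [3.137, 0.108, 0.003]
ft_force: [0.5, 1.2, 11.1]
opening: 0.459
finger_force: 25.0
```

```bash
cat >> h.py <<'E'
def ringt(im,w,z,scs):
    t0=cv2.imread('pics/m13.png')[:,386:][117:158,183:224]
    for sc in scs:
        t=cv2.resize(t0,None,fx=sc,fy=sc,interpolation=cv2.INTER_AREA);h=t.shape[0]/2
        g=cv2.matchTemplate(im[:,250:400],t,cv2.TM_CCOEFF_NORMED);_,v,_,l=cv2.minMaxLoc(g)
        r,c=l[1]+h,l[0]+h+250;print(sc,round(v,3),r,c,at(w,r,c,z).round(4))
E
python3 - <<'E'
from h import *
im,w,s=tilt();cv2.imwrite('pics/w28.png',im);prof(im)
cv2.imwrite('pics/s28.png',scene_leg(0));ringt(im,w,.171,(1.05,1.15,1.25))
E
```

```text
42.8 [ 0.3975 -0.4489  0.1566] [0.9 1.4 7.2] 39.6 24.6
drop rows [165, 166, 167, 222, 223, 224, 292, 293, 294] prof [129, 129, 129, 129, 57, 55, 55, 53, 52, 52, 57, 68, 73, 74, 77, 79, 80, 102, 96, 44, 44, 44, 43, 78, 100, 76, 77, 76, 76, 77, 161, 152, 146, 135, 150, 139, 85, 69, 137, 135, 136, 141, 138, 128, 135]
scene 0.68 [374. 204. 393. 257.] [(205, [376, 389]), (213, [375, 392]), (221, [375, 392]), (229, [375, 391]), (237, [374, 389]), (245, [373, 389]), (253, [373, 388])]
1.05 0.763 232.5 321.5 [ 0.4168 -0.4455  0.171 ]
1.15 0.838 232.5 321.5 [ 0.4168 -0.4455  0.171 ]
1.25 0.727 232.5 321.5 [ 0.4168 -0.4455  0.171 ]
```

>>> play_rows(rows=[-3,0,2,0,-3,0,2,0,-3,0,2,0,-3,0,2,0,-3,0,20,0,-3,0,50,0,-3,0,75,0,-3,0,75,0,-3,0,75,0], grip=66)

```text
t: 43.8
tool_pos: [0.394, -0.4482, 0.2292]
tcp_rot: [3.139, 0.11, 0.0]
ft_force: [-0.8, -0.3, -1.3]
opening: 0.769
finger_force: 0.0
```

Run:
```python
from h import *
import pickle
im,w,s=tilt();cv2.imwrite('pics/w29.png',im);w=robot.camera_info('wrist');print(s['tcp_rot'])
ringt(im,w,.171,(.62,.68,.74,.8))
for r in robot.trace('leg_a','wrist')[:3]:
    m=r['mask'].astype(np.uint8);c,_=cv2.findContours(m,0,2);c=cv2.convexHull(max(c,key=cv2.contourArea))
    b=cv2.boxPoints(cv2.minAreaRect(c));print('leg',round(r['conf'],2),b.round().tolist(),[at(w,p[1],p[0],.171)[:2].round(4).tolist() for p in b])
scene_leg(0)
```

```text
43.85 [ 0.3934 -0.4478  0.2281] [-0.3  0.2 -1.1] 66.0 0.0
[-3.13849602e+00 -1.09889085e-01  2.26741527e-03]
0.62 0.621 200.5 321.5 [ 0.4076 -0.4445  0.171 ]
0.68 0.775 201.0 322.0 [ 0.4072 -0.4449  0.171 ]
0.74 0.834 200.0 322.0 [ 0.408  -0.4448  0.171 ]
0.8 0.794 200.5 322.5 [ 0.4076 -0.4452  0.171 ]
leg 0.86 [[294.0, 152.0], [349.0, 152.0], [349.0, 225.0], [294.0, 225.0]] [[0.4406, -0.4235], [0.4431, -0.4607], [0.3903, -0.4658], [0.3875, -0.4257]]
scene 0.76 [376. 204. 392. 258.] [(206, [378, 392]), (214, [376, 391]), (222, [375, 390]), (230, [374, 389]), (238, [374, 388]), (246, [373, 387]), (254, [373, 387])]
```

Leg 2 stands upright at (.4075, -.445), yaw matching the tool. Regrip it.

>>> play_rows(rows=[14,3,0,0,14,3,-30,0,14,3,-60,0,14,3,-85,0,14,3,-106,0,14,3,-106,0])

```text
t: 44.6
tool_pos: [0.4067, -0.4428, 0.1192]
tcp_rot: [-3.133, -0.112, 0.008]
ft_force: [0.3, 0.8, -0.6]
opening: 0.77
finger_force: 0.0
```

>>> play_rows(rows=[0,0,0,0,0,0,0,0,0,0,0,0,0,0,0,0,0,0,0,0,0,0,0,0], grip=25, newtons=60)

```text
t: 45.2
tool_pos: [0.4094, -0.4458, 0.1248]
tcp_rot: [3.137, 0.11, 0.005]
ft_force: [1.0, 0.4, 4.3]
opening: 0.461
finger_force: 60.8
```

Run:
```python
from h import *
im,w,s=tilt();w=robot.camera_info('wrist');print(s['tcp_rot']);ringt(im,w,.171,(1.2,1.4))
```

```text
45.25 [ 0.4094 -0.4458  0.1248] [ 1.1 -1.4  4.9] 39.6 60.9
[3.13732648 0.10987705 0.00473369]
1.2 0.408 185.5 363.5 [ 0.4605 -0.4543  0.171 ]
1.4 0.407 182.5 365.5 [ 0.4616 -0.4548  0.171 ]
```

>>> play_rows(rows=[0,0,30,0,0,0,75,0,0,0,120,0,5,20,155,-0.05,10,55,165,-0.1,20,95,165,-0.15,30,140,165,-0.185,40,185,165,-0.185,50,230,165,-0.185,60,275,165,-0.185,75,320,165,-0.185,90,365,165,-0.185])

```text
t: 46.45
tool_pos: [0.4964, -0.0792, 0.2869]
tcp_rot: [3.135, -0.183, -0.006]
ft_force: [1.8, -0.4, -2.8]
opening: 0.459
finger_force: 61.5
```

>>> play_rows(rows=[14,45,0,0,28,90,0,0,42,135,0,0,56,180,0,0,70,220,0,0,80,245,0,0,85,251,0,0,85,251,0,0,85,251,-30,0,85,251,-50,0,85,251,-50,0])

```text
t: 47.55
tool_pos: [0.581, 0.1661, 0.2342]
tcp_rot: [3.129, -0.186, -0.012]
ft_force: [-0.9, -1.0, -2.5]
opening: 0.457
finger_force: 61.4
```

Run:
```python
from h import *
im,w,s=tilt();print(s['tcp_rot']);cv2.imwrite('pics/w30.png',im)
print(2*np.arctan2(s['tcp_rot'][1],s['tcp_rot'][0]))
```

```text
47.6 [0.5821 0.1671 0.2364] [ 0.8 -0.1 -1.7] 39.5 61.4
[ 3.13170572 -0.18581766 -0.00637505]
-0.11852969140093803
```

>>> play_rows(rows=[3,3,0,0.003,3,3,0,0.003,3,3,0,0.003,3,3,0,0.003])

```text
t: 48.0
tool_pos: [0.5862, 0.1741, 0.2391]
tcp_rot: [-3.136, 0.176, -0.002]
ft_force: [1.1, 1.1, -3.0]
opening: 0.457
finger_force: 61.7
```

>>> play_rows(rows=[-1,-3,0,-0.002,-1,-3,0,-0.002,-1,-3,0,-0.002])

```text
t: 48.3
tool_pos: [0.585, 0.1705, 0.2383]
tcp_rot: [3.136, -0.18, 0.0]
ft_force: [0.2, 0.6, -2.4]
opening: 0.462
finger_force: 61.6
```

Run:
```python
from h import *
im,w,s=tilt();w=robot.camera_info('wrist');cv2.imwrite('pics/w31.png',im)
print(2*np.arctan2(s['tcp_rot'][1],s['tcp_rot'][0]))
# is leg 1 still standing in bay 2?
for r in robot.trace('leg_a','wrist')[:3]: print(round(r['conf'],2),np.round(r['bbox']))
print('leg1 top exp',px(w,[.602,.331,.177]))
```

```text
48.35 [0.5849 0.1707 0.2383] [ 0.3 -0.3 -2.7] 39.5 61.6
-0.11427025070413209
0.81 [273. 188. 372. 348.]
0.7 [ 81. 166. 211. 249.]
0.52 [320.   0. 389.  60.]
leg1 top exp [218.91839985 107.35742385]
```

On target at (.585, .1706), and leg 1 still stands in bay 2. Lower.

>>> play_rows(rows=[0,0,-20,0,0,0,-40,0,0,0,-60,0,0,0,-75,0,0,0,-88,0,0,0,-98,0,0,0,-104,0,0,0,-107,0,0,0,-108,0,0,0,-108,0])

```text
t: 49.4
tool_pos: [0.5853, 0.1711, 0.1309]
tcp_rot: [-3.136, 0.179, -0.001]
ft_force: [-0.1, 1.1, -3.3]
opening: 0.457
finger_force: 61.8
```

>>> play_rows(rows=[0,0,-2,0,0,0,-3,0,0,0,-3,0])

```text
t: 49.7
tool_pos: [0.5859, 0.1711, 0.1306]
tcp_rot: [-3.136, 0.18, -0.005]
ft_force: [-2.7, -2.4, 10.0]
opening: 0.464
finger_force: 63.2
```

Leg 2 stands on the base. Release, rise, and turn the tool by half a turn plus 32° so the pads grip the knob tangentially through the whole swing.

>>> play_rows(rows=[0,0,2,0,0,0,2,0,0,0,2,0,0,0,20,0,0,0,60,0,0,0,105,0,0,0,140,0.1,-20,5,150,0.24,-50,12,150,0.38,-85,22,150,0.52,-120,32,150,0.66,-150,40,150,0.8], grip=66)

```text
t: 50.9
tool_pos: [0.4329, 0.2118, 0.2771]
tcp_rot: [2.955, 1.067, -0.001]
ft_force: [-0.4, -0.1, 0.9]
opening: 0.776
finger_force: 0.0
```

>>> play_rows(rows=[-15,3,0,0.14,-26,5,0,0.28,-26,5,0,0.42,-26,5,0,0.56,-26,5,0,0.7,-26,5,0,0.84,-26,5,0,0.98,-26,5,0,1.12,-26,5,0,1.26,-26,5,0,1.4,-26,5,0,1.54,-26,5,0,1.68])

```text
t: 52.1
tool_pos: [0.4088, 0.2159, 0.2771]
tcp_rot: [1.179, 2.912, 0.0]
ft_force: [-0.4, 0.4, -0.3]
opening: 0.771
finger_force: 0.0
```

>>> play_rows(rows=[0,0,0,0.14,0,0,0,0.28,0,0,0,0.42,0,0,0,0.56,0,0,0,0.7,0,0,0,0.84,0,0,0,0.98,0,0,0,1.12,0,0,0,1.22,0,0,0,1.22,0,0,0,1.22])

```text
t: 53.2
tool_pos: [0.4089, 0.2159, 0.2772]
tcp_rot: [-0.689, 3.065, 0.0]
ft_force: [0.7, -0.6, -0.1]
opening: 0.776
finger_force: 0.0
```

Run:
```python
from h import *
im,w,s=tilt();w=robot.camera_info('wrist');cv2.imwrite('pics/w32.png',im)
print(s['tcp_rot'],2*np.arctan2(s['tcp_rot'][1],s['tcp_rot'][0]),s['joint_positions'])
for n in('lever_knob','cam_axis'):
    for r in robot.place_of(n,'wrist')[:2]: print(n,round(r['conf'],2),np.round(r['pixel']),at(w,*r['pixel'],.09).round(4))
ti=robot.camera_info('top');im=robot.snapshot('top');cv2.imwrite('pics/t32.png',im)
for r in robot.trace('leg_a','top')[:5]: print(round(r['conf'],2),np.round(r['bbox']))
for p in((.602,.331),(.586,.171)):print(px(ti,[*p,.177]).round(),px(ti,[*p,.1]).round())
cv2.imwrite('pics/s32.png',scene_leg(0))
robot_s=robot.camera_info('scene')
for r in robot.trace('leg_a','scene')[:5]: print('sc',round(r['conf'],2),np.round(r['bbox']))
for p in((.602,.331),(.586,.171)):print(px(robot_s,[*p,.177]).round(),px(robot_s,[*p,.1]).round())
```

```text
53.25 [0.4089 0.2159 0.2772] [-0.7  0.3  0.4] 65.9 0.0
[ 6.89624844e-01 -3.06496056e+00  1.85626073e-05] -2.698958354796125 [ 0.48454465  0.30685037 -1.25791983  1.61947906  0.29446437  1.43110131
  1.2121302 ]
lever_knob 0.86 [182. 326.] [0.4095 0.2235 0.09  ]
cam_axis 0.95 [257. 319.] [0.4999 0.2574 0.09  ]
0.88 [420. 224. 464. 243.]
0.5 [172. 182. 190. 200.]
0.5 [213. 190. 227. 206.]
[188. 174.] [192. 179.]
[192. 215.] [196. 219.]
sc 0.86 [236. 158. 250. 195.]
sc 0.72 [455. 258. 524. 288.]
sc 0.62 [203. 149. 222. 176.]
[150. 214.] [169. 216.]
[157. 244.] [176. 245.]
```

Both legs stand in their bays, at top-view columns 181 and 220. Grip the knob.

>>> play_rows(rows=[1,1,-40,0,1,1,-80,0,1,1,-115,0,1,1,-145,0,1,1,-170,0,1,1,-190,0,1,1,-200,0,1,1,-200,0])

```text
t: 54.4
tool_pos: [0.4092, 0.2163, 0.0763]
tcp_rot: [0.692, -3.062, 0.001]
ft_force: [-0.6, -0.2, 0.9]
opening: 0.774
finger_force: 0.0
```

>>> play_rows(rows=[0,0,0,0,0,0,0,0,0,0,0,0,0,0,0,0,0,0,0,0,0,0,0,0], grip=15, newtons=35)

```text
t: 55.0
tool_pos: [0.4107, 0.2173, 0.0784]
tcp_rot: [-0.691, 3.063, 0.0]
ft_force: [-0.4, -0.4, 6.1]
opening: 0.27
finger_force: 34.2
```

Run:
```python
from h import *
s=robot.sense();print(s['tool_pos'],s['joint_positions'],s['ft_force'])
C=np.array([.5003,.2589])
T=np.array(s['tool_pos'][:2]);d=T-C;print('r',np.linalg.norm(d),'ang',np.degrees(np.arctan2(d[1],d[0]))%360)
a0=205.4
for k,a in enumerate(np.arange(205.4,82,-6)):
    p=C+.1*np.array([np.cos(np.radians(a)),np.sin(np.radians(a))]);q=C+.1*np.array([np.cos(np.radians(a0)),np.sin(np.radians(a0))])
    print(k,round(a,1),((p-q)*1000).round(1),round(np.radians(a-a0),3))
```

```text
[0.41070791 0.21726764 0.07835879] [ 0.30047381  0.51505782 -1.07231518  1.92191571  0.5329183   1.02199583
  1.00582614] [-0.42608545 -0.35250631  6.09010241]
r 0.09879269199720178 ang 204.9237232049134
0 205.4 [0. 0.] 0.0
1 199.4 [-4.   9.7] -0.105
2 193.4 [-6.9 19.7] -0.209
3 187.4 [-8.8 30. ] -0.314
4 181.4 [-9.6 40.5] -0.419
5 175.4 [-9.3 50.9] -0.524
6 169.4 [-8.  61.3] -0.628
7 163.4 [-5.5 71.5] -0.733
8 157.4 [-2.  81.3] -0.838
9 151.4 [ 2.5 90.8] -0.942
10 145.4 [ 8.  99.7] -1.047
11 139.4 [ 14.4 108. ] -1.152
12 133.4 [ 21.6 115.6] -1.257
13 127.4 [ 29.6 122.3] -1.361
14 121.4 [ 38.2 128.2] -1.466
15 115.4 [ 47.4 133.2] -1.571
16 109.4 [ 57.1 137.2] -1.676
17 103.4 [ 67.2 140.2] -1.78
18 97.4 [ 77.5 142.1] -1.885
19 91.4 [ 87.9 142.9] -1.99
20 85.4 [ 98.4 142.6] -2.094
```

The geometry agrees: radius 98.8 mm, angle 204.9°. Swing the lever home in two calls, turning the tool with it.

>>> play_rows(rows=[-4,10,0,-0.1,-7,20,0,-0.21,-9,30,0,-0.31,-10,40,0,-0.42,-9,51,0,-0.52,-8,61,0,-0.63,-6,71,0,-0.73,-2,81,0,-0.84,2,91,0,-0.94,8,100,0,-1.05,8,100,0,-1.05])

```text
t: 56.1
tool_pos: [0.4197, 0.3165, 0.0784]
tcp_rot: [0.941, 2.995, -0.001]
ft_force: [-0.3, -3.8, 8.0]
opening: 0.265
finger_force: 35.3
```

>>> play_rows(rows=[6,8,0,-0.1,14,16,0,-0.21,22,22,0,-0.31,30,28,0,-0.42,39,33,0,-0.52,49,37,0,-0.63,59,40,0,-0.73,69,42,0,-0.84,69,42,0,-0.84])

```text
t: 57.0
tool_pos: [0.4886, 0.3566, 0.0784]
tcp_rot: [2.082, 2.349, -0.003]
ft_force: [-1.2, -5.0, 8.1]
opening: 0.27
finger_force: 35.3
```

Run:
```python
from h import *
im,w,s=tilt();print(s['joint_positions'],s['ft_torque'])
d=np.array(s['tool_pos'][:2])-[.5003,.2589];print('r',np.linalg.norm(d),'ang',np.degrees(np.arctan2(d[1],d[0]))%360)
for r in robot.trace('leg_a','wrist')[:4]: print(round(r['conf'],2),np.round(r['bbox']))
```

```text
57.05 [0.4882 0.3566 0.0784] [-0.6 -4.8  8. ] 22.9 35.3
[-0.30606702  0.60374997 -0.5292702   1.54379468  0.33330538  1.08627716
 -0.79271563] [-0.98722424  0.222723   -0.30616079]
r 0.09842438339077164 ang 97.06585966929337
0.64 [507. 286. 639. 400.]
```

>>> play_rows(rows=[5,1,0,-0.05,10,1,0,-0.1,15,1,0,-0.16,20,0,0,-0.2,24,0,0,-0.24,27,-1,0,-0.24,29,-1,0,-0.24,29,-1,0,-0.24])

```text
t: 57.9
tool_pos: [0.5095, 0.3566, 0.0783]
tcp_rot: [-2.339, -2.093, 0.019]
ft_force: [-13.4, -7.6, 14.5]
opening: 0.27
finger_force: 36.7
```

>>> play_rows(rows=[3,0,0,0,6,-1,0,0,9,-1,0,0,9,-1,0,0])

```text
t: 58.3
tool_pos: [0.51, 0.3566, 0.078]
tcp_rot: [-2.329, -2.093, 0.039]
ft_force: [-26.4, -9.3, 22.8]
opening: 0.266
finger_force: 41.1
```

It's on the stop: 13 N more gave only 0.5 mm. Unload, release and rise.

>>> play_rows(rows=[-4,1,0,0,-8,3,0,0,-8,3,0,0])

```text
t: 58.6
tool_pos: [0.5095, 0.3567, 0.0781]
tcp_rot: [-2.339, -2.095, 0.025]
ft_force: [-13.1, -10.6, 16.4]
opening: 0.265
finger_force: 37.1
```

>>> play_rows(rows=[0,0,0,0,0,0,0,0,0,0,0,0,0,0,0,0,0,0,30,0,0,0,70,0,-10,0,115,0,-40,0,150,0,-80,0,170,0,-120,-20,180,0,-120,-20,180,0,-120,-20,180,0], grip=42)

```text
t: 59.8
tool_pos: [0.398, 0.3401, 0.2584]
tcp_rot: [2.344, 2.089, 0.007]
ft_force: [0.5, -0.3, -0.3]
opening: 0.49
finger_force: 0.0
```

Run:
```python
from h import *
im,w,s=tilt();w=robot.camera_info('wrist');cv2.imwrite('pics/w33.png',im)
psi=-.115;R=np.array([[np.cos(psi),-np.sin(psi)],[np.sin(psi),np.cos(psi)]]);B=np.array([.6011,.2492])
for n in('top','scene'):
    i=robot.camera_info(n);im=robot.snapshot(n);cv2.imwrite(f'pics/{n}33.png',im)
    for k,z in(('lever_knob',.09),('cam_axis',.09)):
        for r in robot.place_of(k,n)[:2]: print(n,k,round(r['conf'],2),np.round(r['pixel']),at(i,*r['pixel'],z).round(3))
    for r in robot.trace('leg_a',n)[:5]:
        m=r['mask'].astype(np.uint8);c,_=cv2.findContours(m,0,2);c=max(c,key=cv2.contourArea)
        rc=cv2.minAreaRect(c);print(n,'leg',round(r['conf'],2),np.round(r['bbox']),np.round(rc[2]))
    for y in(-.08,.08):
        q=B+R@np.array([0,y]);print('exp home top/base',px(i,[*q,.177]).round(1),px(i,[*q,.012]).round(1))
i=robot.camera_info('wrist')
for k,z in(('lever_knob',.09),('cam_axis',.09)):
    for r in robot.place_of(k,'wrist')[:2]: print('w',k,round(r['conf'],2),np.round(r['pixel']),at(i,*r['pixel'],z).round(3))
```

```text
59.85 [0.3989 0.3399 0.2579] [ 0.1 -0.2  0. ] 42.3 0.0
top lever_knob 0.55 [216. 173.] [0.507 0.356 0.09 ]
top cam_axis 0.74 [219. 197.] [0.494 0.257 0.09 ]
top leg 0.64 [420. 229. 465. 241.] 81.0
top leg 0.58 [210. 191. 228. 203.] 6.0
top leg 0.51 [171. 182. 187. 197.] 7.0
exp home top/base [190.4 215.1] [198.6 223.1]
exp home top/base [186.3 174.4] [194.8 185.8]
scene lever_knob 0.68 [189. 230.] [0.469 0.154 0.09 ]
scene cam_axis 0.9 [181. 212.] [0.507 0.268 0.09 ]
scene cam_axis 0.49 [196. 245.] [0.437 0.061 0.09 ]
scene leg 0.74 [208. 150. 220. 171.] 84.0
scene leg 0.71 [459. 259. 524. 289.] 10.0
scene leg 0.6 [179. 166. 270. 218.] 14.0
scene leg 0.59 [240. 156. 252. 178.] 90.0
exp home top/base [156.3 245. ] [196.3 248.2]
exp home top/base [150.  215.8] [188.2 219.9]
w lever_knob 0.77 [154. 420.] [0.504 0.362 0.09 ]
w cam_axis 0.58 [242. 416.] [0.498 0.262 0.09 ]
```

The lever reads home. Check that the legs are flat against the fence from above.

>>> play_rows(rows=[30,-35,20,0,60,-70,40,0,90,-105,60,0,120,-140,70,0,150,-165,80,0,150,-165,80,0,150,-165,80,0,150,-165,80,0])

```text
t: 61.15
tool_pos: [0.546, 0.1763, 0.337]
tcp_rot: [-2.342, -2.092, 0.0]
ft_force: [-0.3, 0.4, 0.1]
opening: 0.491
finger_force: 0.0
```

Run:
```python
from h import *
im,w,s=tilt();w=robot.camera_info('wrist');cv2.imwrite('pics/w34.png',im)
psi=-.115;R=np.array([[np.cos(psi),-np.sin(psi)],[np.sin(psi),np.cos(psi)]]);B=np.array([.6011,.2492])
for y in(-.08,.08):
    q=B+R@np.array([0,y]);p=px(w,[*q,.177]);print('exp',q,p.round(1))
    r0,c0=int(max(p[0]-45,0)),int(max(p[1]-45,0))
    c=im[r0:r0+90,c0:c0+90]
    if c.size==0: continue
    t0=cv2.imread('pics/m13.png')[:,386:][117:158,183:224]
    best=(0,)
    for sc in(.38,.44,.5,.56,.62):
        for rot in(None,0,1,2):
            t=cv2.resize(t0,None,fx=sc,fy=sc,interpolation=cv2.INTER_AREA)
            if rot is not None:t=cv2.rotate(t,rot)
            g=cv2.matchTemplate(c,t,cv2.TM_CCOEFF_NORMED);_,v,_,l=cv2.minMaxLoc(g)
            if v>best[0]:best=(v,sc,l[1]+t.shape[0]/2+r0,l[0]+t.shape[1]/2+c0)
    P=at(w,best[2],best[3],.177)[:2];print(np.round(best,2),P.round(4),'clamp frame',(R.T@(P-B)).round(4))
for r in robot.place_of('jaw_face','wrist')[:1]:
    P=at(w,*r['pixel'],.056)[:2];print('jaw',r['conf'],(R.T@(P-B)).round(4))
for r in robot.place_of('lever_knob','wrist')[:1]:
    P=at(w,*r['pixel'],.09)[:2];print('knob',r['conf'],(R.T@(P-B)).round(4))
for r in robot.trace('leg_a','wrist')[:4]:
    m=r['mask'].astype(np.uint8);cc,_=cv2.findContours(m,0,2);cc=cv2.convexHull(max(cc,key=cv2.contourArea))
    b=cv2.boxPoints(cv2.minAreaRect(cc));print(round(r['conf'],2),[(R.T@(at(w,p[1],p[0],.177)[:2]-B)).round(3).tolist() for p in b])
```

```text
61.2 [0.5458 0.1765 0.3371] [0.4 1.1 0.3] 41.6 0.0
exp [0.59192026 0.16972842] [189.1 365.7]
[  0.87   0.5  187.   366.  ] [0.5924 0.172 ] clamp frame [ 0.0003 -0.0777]
exp [0.61027974 0.32867158] [ 18.4 373.7]
[  0.78   0.62  13.5  373.5 ] [0.6104 0.3325] clamp frame [-0.0004  0.0839]
jaw 0.62 [ 0.0088 -0.0872]
knob 0.72 [-0.106   0.0992]
0.98 [[-0.026, -0.041], [0.016, -0.041], [0.02, -0.097], [-0.025, -0.097]]
0.96 [[-0.027, 0.094], [0.017, 0.094], [0.021, 0.042], [-0.026, 0.042]]
0.66 [[-0.129, 0.094], [0.033, 0.094], [0.052, -0.121], [-0.148, -0.121]]
```

Both bored ends stand at clamp x of about 0 (±0.4 mm), flat against the fence. The knob at the stop measured -102.8 mm in clamp x, against -102 when fully home, and the robot touches nothing. Hand in.

```bash
python3 -c "
from cell import robot
print(robot.hand_in())"
```

```text
the job is handed in; nothing more can be done
None
```

I opened the clamp lever, tipped the two legs in the tray (the third was absent) upright on their feet and stood them in bays 2 and 0, swung the lever home to its stop with both legs measuring flat against the fence, and handed the job in at about 61 s; it returned no verdict.

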